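Empty the bench's tipping tray into the offcut box

ROBOT

A 6-joint arm with a two-finger parallel gripper is mounted at the origin on the work surface. World frame = base frame: x ahead of the robot, y to its left, z up, the work surface at z = 0. Lengths are in m, angles in degrees, forces in N, time in s.
With the tool pointing down it reaches from about 0.35 to 0.875 m from the base axis. Payload 4.2 kg.
Tool frame: the origin (TCP) lies at the very end of the fingers, on their centre line; the grasp point (between the pads) lies 19 mm behind it; z points along the fingers, y is the line along which they close (so a half turn about z gives the same grasp; the last joint's range is limited). The gripper opens to 87 mm and grips with 3 to 60 N. Pads are 19 mm wide; open, the fingers measure 117 mm over their backs; the gripper's body (75 mm by 190 mm) begins 51 mm behind the grasp point.
Start: joints at [-48.954, 22.042, 0.453, 0, -68.411, -14.817], TCP at [0.276, -0.561, 0.223] pointing down, gripper open.
Joint ranges: [-179.83, 179.83], [-69.29, 118.12], [-61.27, 80.66], [-181.25, 117.63], [-171.15, -9.14], [-177.46, 177.46]. Speed limits (degrees/s): [159.86, 159.86, 180, 180, 180, 180].

INTERFACE

Orientations are given as a 3x3 rotation matrix whose columns are the frame's x, y, z axes.
In Python, from station import sense, cams, r gives the robot as it stands. The module is installed in compiled form; this text tells all that it offers.
- The arm moves only by the tool step_arm, never from a script. Its argument "targets" is text: rows parted by semicolons, each of 4 numbers parted by spaces: the shift along the tool's x, y, z in cm, then the turn about the tool's z in degrees. In form: x y z turn; .... A call has 1 to 12 rows; each row shifts and turns the commanded pose from where the row before left it, along the tool's axes as they then stand; what a row does not reach is not made up. A row lasts 1/12 s, in which the tool goes at most 41.7 mm and 7.16 degrees, less where a joint would pass 70% of its speed; a pose out of reach is approached as far as the arm can. A call with a gripper value outside its range is refused whole. "claw" is the finger opening in cm, from 0 to 8.7, set as the call begins (left out, the last holds). The fingers move at their own pace and stop on an object; the grip force is fixed at half the most. Time passes only in rows, so rows that do not move let the fingers close. It gives the time, the measured TCP pose, the force, the opening and the grip force at its end, in the units of the state.
- sense(): the state, without advancing time (a new reading comes with each control period).
- cams.capture(name): name is "side" or "top"; returns a dict with "frame" (480x640x3 uint8, blue, green, red), "vertical_fov" (degrees; the focal length in pixels is half the picture's height over the tangent of half this angle, whatever the lens; pixels are square), "cx", "cy" (the principal point, pixels), "dist_coeffs" ([k1, k2, p1, p2, k3] as OpenCV has them; the pictures are not rectified), "eye" and "rotation" of the camera in the world. Camera axes: x right, y down, z forward; pixel columns grow to the right and rows downward; lengths in m; the calibration is good to about 2 mm. A picture is of the moment at which its call begins. There is no depth.
- r.finish_job(): hands the job in; it is judged then, once.
The state is a dict: "time_s": time; "joints": joint angles; "joint_velocities": joint speeds; "effort": joint torques, N m; "tcp_pos": TCP position; "ee_rot": TCP orientation; "wrist_force": force on the tool from outside, world axes, zero at the start; "moment": the same for the moment, N m; "gripper_width": opening from 0.0 (shut) to 1.0 (fully open); "gripper_force": force on a finger pad.
Only numpy, scipy, OpenCV 4.12 (cv2) and the standard library are available. Lean on these libraries where they do the work, as an engineer would, in place of code of your own. Each camera call takes 0.05 s, during which the arm holds its last target. There are 200 camera calls.

TASK

Clear up after the woodwork lesson: gather the loose pine offcuts lying on the bench into the tipping tray, beside the one already in it. Then swing the tray's hook back, lower the end gate all the way down and only then lift the tray by its back handle, so that all the offcuts slide out over the gate into the box. Let the tray down level, raise the gate until it is shut and swing the hook down until it rests over the gate's rod, leaving the tin, the hammer and the rotary tool where they are.

Things in the scene. Friction and masses are not known exactly. Their poses are not given: they have to be found in the camera images.
- stand: Grey steel stand of the tipping tray, fixed to the bench. Origin: on the bench top, straight below the gate's hinge line when the tray is level, in the tray's middle plane. Its x axis points across the tray (away from the robot, more or less), y along the tray from the gate end to the handle end, z up. All offsets 'in the stand frame' below are for the level tray. Two uprights 76 mm out at most on either side, y 15 to 45 mm, 165 mm tall.
- tray (a joint): Tilt of the aluminium tray about the cross pivot tray_pivot, rad: 0 = level, resting on the stand by its own weight (about 0.9 kg, falls back when let go); grows as the handle end is lifted (the axis is the stand's +x); stop at 0.62. Pinewood starts to slide on its smooth floor at about 0.25 to 0.4. Tray inside: 120 mm wide (stand x -60 to 60 mm), 247 mm long (stand y 0 to 247 mm), walls 3 mm, floor top 156 mm and rim 210 mm above the bench.
- tray_floor (a point): Centre of the top of the tray's floor (stand frame 0, 125, 156 mm); tilts with the tray; axes as the stand's when level.
- tray_handle (a point): Middle of the tray's handle: a black round bar, 12 mm in diameter, 100 mm clear length along the stand's x, held 45 mm behind the back wall (stand frame 0, 295, 205 mm); nothing beneath it. Pinch it from above, fingers closing along the stand's y; it can turn in the grip.
- tray_pivot (a point): Point on the tray's pivot axis (stand frame 0, 30, 150 mm); the axis runs along the stand's x.
- gate (a joint): Hinged gate closing the tray's -y end, rad: 0 = upright, shut; grows as its top swings outward and down (axis: the stand's +x, carried by the tray); stop at 1.65 (fully down, a chute that prolongs the tray's floor over the box). Stiff hinge: it stays where it is left; moving it takes about 1 N at the rod. The closed hook holds it shut.
- gate_grip (a point): Grip point of the gate: on the steel rod, 10 mm in diameter, that runs along the gate's top edge and sticks out sideways on the stand's +x side (rod x -79 to 101 mm, this point at x 84 mm, tray side at 63 mm). 58 mm from the hinge; shut it lies at stand frame 84, -5.5, 212 mm. Pinch from above, fingers closing along the stand's y.
- gate_hinge (a point): Point on the gate's hinge axis (stand frame 0, -2, 154 mm when level); the axis runs along the stand's x.
- hook (a joint): Steel hook on the tray's outside at the stand's -x side, swinging in the upright plane along the tray (axis: the stand's -x), rad: about 0 = closed, its arm lying on the rod at the gate's top and its nose hanging down outside the rod; grows as the knob end is lifted up and back; past about 1.6 it falls back by itself to its stop at 2.6, and below that it falls shut. With the gate up and the hook down it reads between -0.02 and 0.03.
- hook_knob (a point): Grip point on the hook's knob: a black round pin, 12 mm in diameter, that sticks out 35 mm from the hook along the stand's -x; this point lies 75 mm from the hook's pivot (closed: stand frame -97, 0, 222 mm). Pinch it from above, fingers closing along the stand's y; it can turn in the grip.
- hook_hinge (a point): The hook's pivot (stand frame -71, 75, 222 mm when level).
- offcut_box: Open plywood box below the gate, 230 x 220 x 75 mm, walls 6 mm, fixed. Origin: centre of its underside on the bench; x and y axes nearly as the stand's.
- offcut_a: Pine offcut, a plain block 95 x 42 x 20 mm (x, y, z). Origin: centre of its underside. Lies on the bench flat, 20 mm tall; may be absent.
- offcut_b: Pine offcut, a plain block 85 x 42 x 20 mm (x, y, z). Origin: centre of its underside. Lies on the bench flat, 20 mm tall; may be absent.
- offcut_c: Pine offcut, a plain block 75 x 42 x 20 mm (x, y, z). Origin: centre of its underside. Lies on the bench flat, 20 mm tall; may be absent.
- offcut_d: Pine offcut, a plain block 90 x 42 x 20 mm (x, y, z). Origin: centre of its underside. Lies on the bench flat, 20 mm tall; may be absent.
- offcut_e: Pine offcut, a plain block 80 x 42 x 20 mm (x, y, z). Origin: centre of its underside. It starts lying in the tray.
- hammer: Hammer, 270 mm, lying on the bench beyond the box. Leave alone. Origin: its middle, on the bench.
- rotary_tool: Green and grey electric rotary tool, 170 mm, 42 mm high, lying beyond the tray. Leave alone. Origin: under its body.
- solder_tin: Open brass tin, 68 mm in diameter, 40 mm tall, standing on the robot's side of the tray. Leave alone. Origin: centre of its foot.
Mind the look-alikes: they are no part of the job. Leave any purple or turquoise look-alike of the offcut_b alone.

How it is judged (in metres and radians):
On the way, in this order (a step that is already met when the one before it is completed fails the run):
1. every offcut lies in the tray, let go, with the tray level and the gate shut (x of offcut_a in the frame of tray_floor between -0.06 and 0.06 m and y of offcut_a in the frame of tray_floor between -0.125 and 0.125 m and z of offcut_a in the frame of tray_floor between -0.01 and 0.055 m and x of offcut_b in the frame of tray_floor between -0.06 and 0.06 m and y of offcut_b in the frame of tray_floor between -0.125 and 0.125 m and z of offcut_b in the frame of tray_floor between -0.01 and 0.055 m and x of offcut_c in the frame of tray_floor between -0.06 and 0.06 m and y of offcut_c in the frame of tray_floor between -0.125 and 0.125 m and z of offcut_c in the frame of tray_floor between -0.01 and 0.055 m and x of offcut_d in the frame of tray_floor between -0.06 and 0.06 m and y of offcut_d in the frame of tray_floor between -0.125 and 0.125 m and z of offcut_d in the frame of tray_floor between -0.01 and 0.055 m and x of offcut_e in the frame of tray_floor between -0.06 and 0.06 m and y of offcut_e in the frame of tray_floor between -0.125 and 0.125 m and z of offcut_e in the frame of tray_floor between -0.01 and 0.055 m and contact force between the fingers and offcut_a below 0.3 N and contact force between the fingers and offcut_b below 0.3 N and contact force between the fingers and offcut_c below 0.3 N and contact force between the fingers and offcut_d below 0.3 N and contact force between the fingers and offcut_e below 0.3 N and value of joint tray below 0.1 rad and value of joint gate below 0.15 rad), for 0.2 s.
2. the hook is swung back and the gate is all the way down, with the tray still level (value of joint hook above 1.5 rad and value of joint gate above 1.4 rad and value of joint tray below 0.15 rad), for 0.2 s.
3. the tray is tipped with the gate down and every offcut has slid into the box (x of offcut_a in the frame of offcut_box between -0.112 and 0.112 m and y of offcut_a in the frame of offcut_box between -0.107 and 0.107 m and z of offcut_a in the frame of offcut_box between -0.01 and 0.075 m and x of offcut_b in the frame of offcut_box between -0.112 and 0.112 m and y of offcut_b in the frame of offcut_box between -0.107 and 0.107 m and z of offcut_b in the frame of offcut_box between -0.01 and 0.075 m and x of offcut_c in the frame of offcut_box between -0.112 and 0.112 m and y of offcut_c in the frame of offcut_box between -0.107 and 0.107 m and z of offcut_c in the frame of offcut_box between -0.01 and 0.075 m and x of offcut_d in the frame of offcut_box between -0.112 and 0.112 m and y of offcut_d in the frame of offcut_box between -0.107 and 0.107 m and z of offcut_d in the frame of offcut_box between -0.01 and 0.075 m and x of offcut_e in the frame of offcut_box between -0.112 and 0.112 m and y of offcut_e in the frame of offcut_box between -0.107 and 0.107 m and z of offcut_e in the frame of offcut_box between -0.01 and 0.075 m and value of joint tray above 0.25 rad and value of joint gate above 1.3 rad), for 0.1 s.
At the end, for the whole second after the job is handed in: Every offcut lies at rest inside the box (its origin within the walls and below the rim), the tray is level (under 0.05 rad), the gate shut (under 0.09 rad) and the hook rests over the gate's rod (under 0.06 rad) (x of offcut_a in the frame of offcut_box between -0.112 and 0.112 m and y of offcut_a in the frame of offcut_box between -0.107 and 0.107 m and z of offcut_a in the frame of offcut_box between -0.01 and 0.075 m and x of offcut_b in the frame of offcut_box between -0.112 and 0.112 m and y of offcut_b in the frame of offcut_box between -0.107 and 0.107 m and z of offcut_b in the frame of offcut_box between -0.01 and 0.075 m and x of offcut_c in the frame of offcut_box between -0.112 and 0.112 m and y of offcut_c in the frame of offcut_box between -0.107 and 0.107 m and z of offcut_c in the frame of offcut_box between -0.01 and 0.075 m and x of offcut_d in the frame of offcut_box between -0.112 and 0.112 m and y of offcut_d in the frame of offcut_box between -0.107 and 0.107 m and z of offcut_d in the frame of offcut_box between -0.01 and 0.075 m and x of offcut_e in the frame of offcut_box between -0.112 and 0.112 m and y of offcut_e in the frame of offcut_box between -0.107 and 0.107 m and z of offcut_e in the frame of offcut_box between -0.01 and 0.075 m and linear speed of each of offcut_a, offcut_b, offcut_c, offcut_d, offcut_e below 0.03 m/s and value of joint tray below 0.05 rad and value of joint gate below 0.09 rad and value of joint hook below 0.06 rad and velocity of joint hook below 0.05 rad/s); the robot touches nothing.
It fails at once if the tray was tipped while the gate was not down (value of joint tray above 0.2 rad and value of joint gate below 1.2 rad).
It fails at once if the tin or a tool was disturbed (moved more than 40 mm) (distance of any of hammer, rotary_tool, solder_tin from where it was at the start of the episode above 0.04 m).
Of offcut_a, offcut_b, offcut_c, offcut_d only 2 to 4 are there at a start; the rules pass over those that are not, and their reading is None.
At some moment in a run one of offcut_a, offcut_b, offcut_c, offcut_d may be knocked a few centimetres aside while the robot is not near it.
Once in a run the grip may slacken for a moment while it holds something.
It also fails if it takes over 208 s, if anything falls off the work surface, if the arm or the gripper's body presses on something with over 40 N, if the wrist force passes 120 N, or if a joint passes its speed limit or range.

## Working session

There is one attempt and no reset: what is moved stays moved. The work goes in short steps, Python scripts to look and compute and a tool call to move; the robot and the scene stay as the last step left them, time stands still between calls to the robot, and variables do not carry over. Pictures are saved under pics/ and viewed, at most 14 in all, crops included, and the job is handed in when it is done.

Besides the shell and the picture viewer there is one more tool, called as name(argument=value, ...) on one line, values as JSON. step_arm: Moves the arm, as the interface text tells. Its arguments: {"type":"object","properties":{"targets":{"type":"string"},"claw":{"type":"number"}},"required":["targets"]}

```bash
mkdir -p pics; cat > h.py <<'E'
import numpy as np, cv2
from station import sense, cams, r
def cap(n):
    c=cams.capture(n); f=240/np.tan(np.radians(c["vertical_fov"]/2))
    c["K"]=np.array([[f,0,c["cx"]],[0,f,c["cy"]],[0,0,1]]); c["d"]=np.array(c["dist_coeffs"],float)
    c["R"]=np.array(c["rotation"]); c["e"]=np.array(c["eye"]); return c
def plane(c,uv,z):
    p=cv2.undistortPoints(np.array(uv,float).reshape(-1,1,2),c["K"],c["d"]).reshape(-1,2)
    d=np.c_[p,np.ones(len(p))]@c["R"].T
    return c["e"]+d*((z-c["e"][2])/d[:,2])[:,None]
def proj(c,P):
    return cv2.projectPoints((np.array(P,float).reshape(-1,3)-c["e"])@c["R"],np.zeros(3),np.zeros(3),c["K"],c["d"])[0].reshape(-1,2)
E
python3 - <<'E'
from h import *
for n in("top","side"):
    c=cap(n); cv2.imwrite(f"pics/{n}0.png",c["frame"]); print(n,c["e"],c["R"].round(3).tolist(),c["K"][0,0],c["d"])
s=sense(); print(s["tcp_pos"],np.array(s["ee_rot"]).round(3).tolist(),s["time_s"],s["gripper_width"])
E
```

```text
top [0.25952753 0.00920868 1.4490986 ] [[0.005, -0.977, 0.212], [-1.0, -0.006, -0.004], [0.005, -0.212, -0.977]] 580.3750652893306 [-0.03791462  0.          0.          0.          0.        ]
side [0.48752133 0.69007911 0.91075857] [[-0.997, -0.064, 0.041], [-0.075, 0.74, -0.668], [0.012, -0.669, -0.743]] 454.0584106536603 [-0.11495181  0.          0.          0.          0.        ]
[ 0.27600915 -0.56015936  0.22156228] [[-0.897, -0.442, -0.001], [-0.442, 0.897, 0.002], [0.0, 0.002, -1.0]] 0.1 1.000262059440623
```

View pics/top0.png

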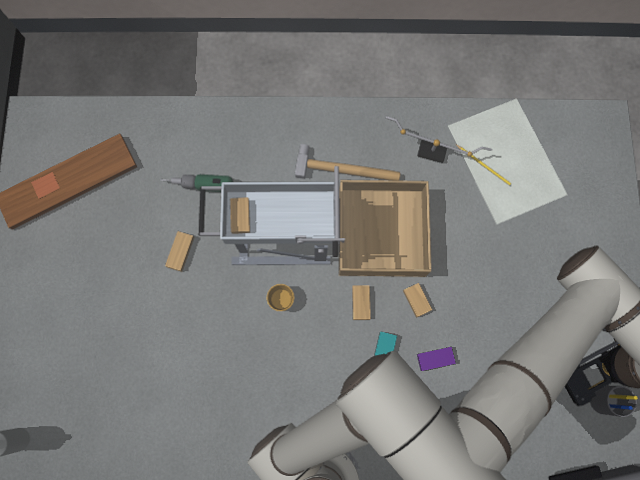

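View pics/side0.png

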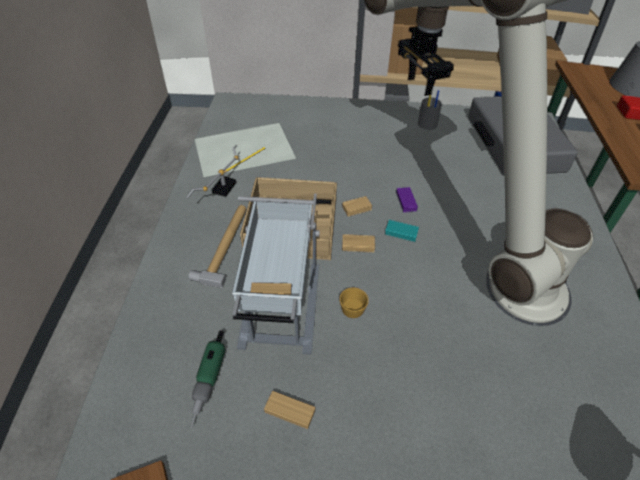

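```bash
cat > blocks.py <<'E'
from h import *
def blocks(c,z=0.02,verbose=True):
    hsv=cv2.cvtColor(c["frame"],cv2.COLOR_BGR2HSV)
    m=cv2.inRange(hsv,(8,70,90),(24,190,255)); out=[]
    cs,_=cv2.findContours(m,cv2.RETR_EXTERNAL,cv2.CHAIN_APPROX_NONE)
    for k in cs:
        if cv2.contourArea(k)<60: continue
        P=plane(c,k.reshape(-1,2),z)
        rc=cv2.minAreaRect((P[:,:2]*1000).astype(np.float32))
        px=k.reshape(-1,2).mean(0).round(0)
        b=cv2.boxPoints(rc); e=[b[1]-b[0],b[2]-b[1]]; L=max(e,key=np.linalg.norm)
        out.append((px,np.round(rc[0],1),np.round(sorted(rc[1]),1),round(np.degrees(np.arctan2(L[1],L[0]))%180,1)))
    return out
if __name__=="__main__":
    for n in("top","side"):
        print(n)
        for o in blocks(cap(n)): print(*o)
E
python3 blocks.py; python3 - <<'E'
from h import *
a=cv2.imread("pics/top0.png")[165:285,190:350]; cv2.imwrite("pics/c1.png",cv2.resize(a,None,fx=5,fy=5,interpolation=cv2.INTER_CUBIC))
b=cv2.imread("pics/side0.png")[185:360,225:345]; cv2.imwrite("pics/c2.png",cv2.resize(b,None,fx=3.4,fy=3.4,interpolation=cv2.INTER_CUBIC))
E
```

```text
top
[361. 303.] [ 436.6 -107. ] [41.9 82. ] 0.3
[280. 297.] [449.   94.2] [66.4 67.2] 45.7
[417. 300.] [ 444.7 -246. ] [43.  74.9] 25.3
[179. 251.] [564.7 352. ] [42.  95.4] 163.1
[240. 215.] [659.4 201.4] [45.8 89.5] 3.9
[373. 201.] [ 662.6 -125.4] [294.8 314.4] 89.5
[ 65. 180.] [752.1 661.2] [ 99.6 359.4] 118.7
side
[140. 474.] [830.7 502.3] [ 33.1 101. ] 7.8
[289. 409.] [564.1 354.4] [47.3 95.9] 163.5
[353. 302.] [442.2  86.1] [68.2 84.6] 106.2
[271. 288.] [642.8  62.5] [31.5 94.9] 1.1
[358. 243.] [436.5 -99.4] [55.5 84.1] 1.1
[233. 233.] [763.8 -98.9] [ 58.6 258.5] 82.6
[356. 206.] [ 443.2 -238.1] [55.8 80.3] 24.7
[304. 205.] [ 627.4 -186.6] [243.  295.1] 89.7
[467.  70.] [   -9.2 -1116.5] [269.9 376.3] 81.3
[601. 109.] [-508.7 -897.3] [291.  986.8] 88.9
[397.  62.] [  315.  -1243.5] [263.9 600. ] 90.7
[572.  17.] [ -718.  -1877.4] [214.3 334.4] 0.6
[467.   8.] [ -114.5 -1813.7] [ 85.5 204.2] 5.4
```

View pics/c1.png

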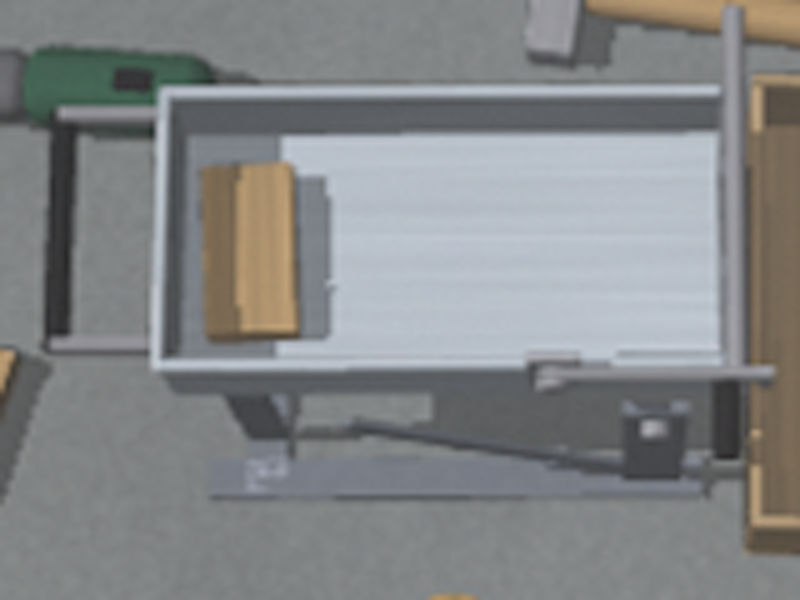

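View pics/c2.png

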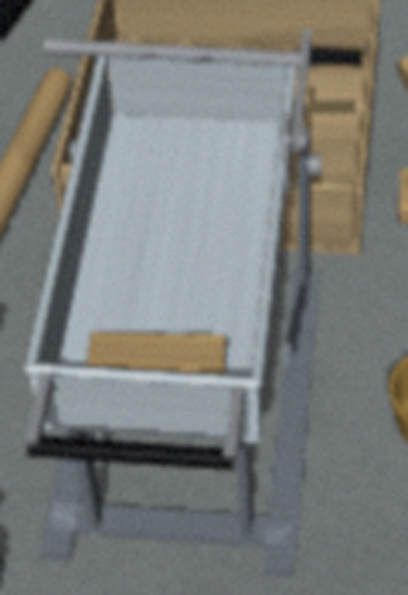

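```bash
cat > fit.py <<'E'
from h import *
c=cap("top"); o=np.array([190,165])
def w(u,v,z): return plane(c,[o+np.array([u,v])/5.-0.4],z)[0]
obs=[((160,88),(63,250,210)),((153,371),(-63,250,210)),((733,6),(101,-5.5,216)),((727,459),(-114,0,222)),((60,228),(0,295,205)),((719,88),(63,0,210)),((733,185),(0,-5.5,217))]
S=np.array([b for a,b in obs],float); W=np.array([w(*a,b[2]/1000) for a,b in obs])*1000
A=S[:,:2];B=W[:,:2]; a0=A.mean(0);b0=B.mean(0)
H=(A-a0).T@(B-b0); th=np.arctan2(H[0,1]-H[1,0],H[0,0]+H[1,1]); R=np.array([[np.cos(th),-np.sin(th)],[np.sin(th),np.cos(th)]])
t=b0-R@a0; print("th",np.degrees(th),"t",t); print((A@R.T+t-B).round(1)); print(B.round(1))
np.savez("stand.npz",th=th,t=t)
for n,p in dict(grip=(84,-5.5),knob=(-97,0),handle=(0,295),floor=(0,125)).items(): print(n,R@p+t)
E
python3 fit.py
```

```text
th 1.5206997309478827 t [624.38617453 -32.99658512]
[[ -0.8  -0.2]
 [  3.6  -1.3]
 [  5.6   2.3]
 [ -0.5  -1.2]
 [ -0.9   0.4]
 [  4.2   0.6]
 [-11.2  -0.6]]
[[681.5 218.8]
 [551.1 216.5]
 [719.9 -38.1]
 [510.9 -34.9]
 [617.5 261.5]
 [683.2 -31.9]
 [635.7 -37.9]]
grip [708.50254951 -36.26544753]
knob [527.42033769 -35.57078095]
handle [616.55743467 261.89951663]
floor [621.06891188  91.9593902 ]
```

```bash
sed -i 's/,((733,185),(0,-5.5,217))\]/]/' fit.py; python3 fit.py; cat >> h.py <<'E'
try:
    _s=np.load("stand.npz"); TH=float(_s["th"]); T=_s["t"]
    def S2W(p):
        p=np.array(p,float).reshape(-1,3); R=np.array([[np.cos(TH),-np.sin(TH)],[np.sin(TH),np.cos(TH)]])
        return np.c_[p[:,:2]@R.T+T,p[:,2]]/1000
except Exception: pass
E
python3 - <<'E'
from h import *
c=cap("side"); b=c["frame"].copy()
pts=[(63,250,210),(-63,250,210),(101,-5.5,212),(-79,-5.5,212),(-114,0,222),(-97,0,222),(50,295,205),(-50,295,205),(63,0,210),(-71,75,222),(84,-5.5,212)]
b=b[185:360,225:345]; b=cv2.resize(b,None,fx=3.4,fy=3.4,interpolation=cv2.INTER_CUBIC)
for p in proj(c,S2W(pts)): cv2.drawMarker(b,tuple(int(q) for q in ((p-[225,185]+.5)*3.4)),(0,0,255),cv2.MARKER_CROSS,9,1)
cv2.imwrite("pics/c3.png",b)
print((S2W([(84,-5.5,212),(-97,0,222),(0,295,205),(0,125,156)])*1000).round(1))
E
```

```text
th 0.9049747369075917 t [621.10536139 -33.04149485]
[[-1.4 -0.9]
 [ 3.  -0.6]
 [ 2.3  1.1]
 [-3.8  0. ]
 [-1.1  0.4]
 [ 0.9 -0.1]]
[[681.5 218.8]
 [551.1 216.5]
 [719.9 -38.1]
 [510.9 -34.9]
 [617.5 261.5]
 [683.2 -31.9]]
grip [705.18175137 -37.21410171]
knob [524.11746069 -34.57352566]
handle [616.44609243 261.9217083 ]
floor [619.13109488  91.94291326]
[[705.2 -37.2 212. ]
 [524.1 -34.6 222. ]
 [616.4 261.9 205. ]
 [619.1  91.9 156. ]]
```

View pics/c3.png

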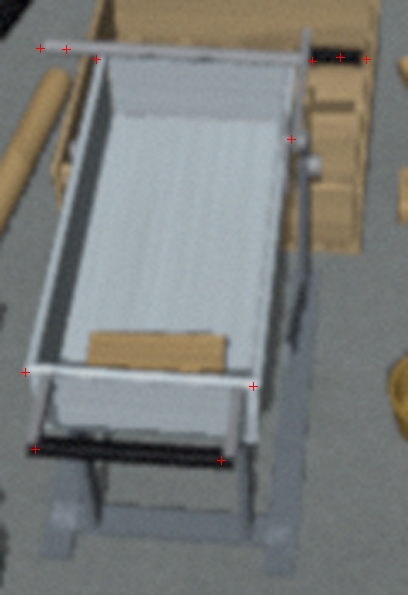

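step_arm(targets="-2.9 2.07 1.2 0.1;-2.9 2.07 1.2 0.1;-2.9 2.07 1.2 0.1;-2.9 2.07 1.2 0.1;-2.9 2.07 1.2 0.1;-2.9 2.07 1.2 0.1;-2.9 2.07 1.2 0.1;-2.9 2.07 1.2 0.1;-2.9 2.07 1.2 0.1;-2.9 2.07 1.2 0.1;0 0 0 0;0 0 0 0", claw=7)

```text
time_s: 1.35
tcp_pos: [0.448, -0.2465, 0.102]
ee_rot: [[-0.903, -0.43, -0.001], [-0.43, 0.903, 0.0], [0.001, 0.001, -1.0]]
wrist_force: [-1.1, -0.4, -0.6]
gripper_width: 0.808
gripper_force: 0.0
```

```bash
cat > go.py <<'E'
# usage: go.py X Y Z(mm) yaw(of tool y, deg): remaining move in tool axes
from h import *; import sys
s=sense(); R=np.array(s["ee_rot"]); p=np.array(s["tcp_pos"])*1000
yaw=np.degrees(np.arctan2(R[1,1],R[0,1]))
print("t",s["time_s"],"tcp",p.round(1),"yaw",yaw.round(2),"tilt",R[2,:2].round(3),"w",round(s["gripper_width"]*8.7,2),"gf",s["gripper_force"],"F",np.round(s["wrist_force"],1))
if len(sys.argv)>4:
    X=np.array([float(a) for a in sys.argv[1:4]]); Y=float(sys.argv[4])
    print("move cm",(R.T@(X-p)/10).round(2),"turn",round(-(Y-yaw),1))
E
python3 go.py 444.7 -246 5 115.3; python3 blocks.py | head -12
```

```text
t 1.35 tcp [ 448.  -246.5  102. ] yaw 115.45 tilt [0.001 0.001] w 7.03 gf 0.0 F [-1.1 -0.4 -0.6]
move cm [0.26 0.18 9.7 ] turn 0.1
top
[419. 293.] [ 462.1 -250.9] [21.5 41.9] 25.2
[280. 297.] [449.   94.2] [66.4 67.2] 45.7
[179. 251.] [564.7 351.9] [42.1 95.4] 163.4
[240. 215.] [659.4 201.4] [45.8 89.5] 4.0
[374. 193.] [ 707.5 -126.5] [168.3 346.5] 78.7
[ 65. 180.] [752.2 661.1] [ 99.6 359.5] 118.7
side
[140. 474.] [830.7 502.3] [ 33.1 101. ] 7.8
[290. 409.] [564.1 354.3] [47.1 95.9] 163.3
[353. 302.] [442.4  86.2] [67.9 84.8] 104.6
[271. 288.] [642.7  62.4] [31.5 95. ] 0.9
```

Down and grip; then lift to 0.25 and turn toward yaw 91.

step_arm(targets="0.26 0.18 2.4 0;0 0 2.4 0;0 0 2.4 0;0 0 1.5 0;0 0 0.9 0;0 0 0 0;0 0 0 0")

```text
time_s: 2.03
tcp_pos: [0.4444, -0.2484, 0.0069]
ee_rot: [[-0.905, -0.425, 0.0], [-0.425, 0.905, -0.0], [-0.0, -0.0, -1.0]]
wrist_force: [-0.4, 0.1, 1.2]
gripper_width: 0.806
gripper_force: 0.0
```

step_arm(targets="0 0 0 0;0 0 0 0;0 0 0 0;0 0 0 0;0 0 0 0;0 0 0 0;0 0 0 0;0 0 0 0", claw=2.5)

```text
time_s: 2.7
tcp_pos: [0.4444, -0.2475, 0.007]
ee_rot: [[-0.905, -0.426, 0.0], [-0.426, 0.905, -0.0], [-0.0, -0.0, -1.0]]
wrist_force: [-1.0, 0.5, 4.5]
gripper_width: 0.478
gripper_force: 30.0
```

step_arm(targets="0 0 -2 0;0 0 -3.5 0;0 0 -3.5 4.1;0 0 -3.5 4.1;0 0 -3.5 4.1;0 0 -3.5 4.1;0 0 -3.5 4.1;0 0 -2 4;0 0 0 0")

```text
time_s: 3.45
tcp_pos: [0.4466, -0.2485, 0.2619]
ee_rot: [[-1.0, -0.011, 0.01], [-0.011, 1.0, -0.004], [-0.01, -0.004, -1.0]]
wrist_force: [0.3, 0.2, -0.7]
gripper_width: 0.477
gripper_force: 30.0
```

```bash
python3 go.py 619 -33 250 91; python3 - <<'E'
from h import *
c=cap("top"); P=plane(c,[[190+202/5,165+163/5],[190+297/5,165+335/5],[190+237/5,165+250/5]],0.176); print(P)
print(S2W([(0,42,170),(0,115,170),(0,211,170)]))
E
```

```text
t 3.45 tcp [ 446.6 -248.5  261.9] yaw 90.65 tilt [-0.01  -0.004] w 4.15 gf 30.001111328601837 F [ 0.3  0.2 -0.7]
move cm [-17.47  21.36   1.28] turn -0.3
[[0.65620079 0.20281968 0.176     ]
 [0.57534494 0.15681408 0.176     ]
 [0.61499093 0.18532784 0.176     ]]
[[0.62044201 0.00895327 0.17      ]
 [0.61928904 0.08194416 0.17      ]
 [0.6177728  0.17793219 0.17      ]]
```

step_arm(targets="-1.92 2.93 0 0;-1.92 2.93 0 0;-1.92 2.93 0 0;-1.92 2.93 0 0;-1.92 2.93 0 0;-1.92 2.93 0 0;-1.92 2.93 0 0;-1.92 2.93 0 0;-1.92 2.93 0 -0.3;0 0 0 0;0 0 0 0;0 0 0 0")

```text
time_s: 4.5
tcp_pos: [0.6127, 0.0181, 0.2545]
ee_rot: [[-1.0, -0.019, -0.004], [-0.019, 1.0, -0.001], [0.004, -0.001, -1.0]]
wrist_force: [-0.9, 0.3, 0.2]
gripper_width: 0.479
gripper_force: 30.0
```

```bash
python3 go.py 619 15 167 91; python3 blocks.py | head -8
```

```text
t 4.5 tcp [612.7  18.1 254.5] yaw 91.07 tilt [ 0.004 -0.001] w 4.17 gf 29.99984622001648 F [-0.9  0.3  0.2]
move cm [-0.66 -0.32  8.75] turn 0.1
top
[361. 303.] [ 436.6 -107. ] [41.9 82. ] 0.3
[283. 296.] [452.6  82.1] [41.9 68.7] 18.5
[179. 251.] [564.7 352. ] [41.9 95.4] 163.4
[310. 216.] [657.1  20.3] [31.7 43.5] 90.4
[382. 206.] [ 658.6 -165.9] [234.9 285.7] 0.3
[ 65. 180.] [752.2 661.1] [ 99.6 359.5] 118.7
side
```

step_arm(targets="-0.66 -0.32 0 0;0 0 2.9 0;0 0 2.9 0;0 0 2 0;0 0 0.9 0;0 0 0 0;0 0 0 0;0 0 0 0")

```text
time_s: 5.27
tcp_pos: [0.6216, 0.015, 0.1715]
ee_rot: [[-1.0, -0.018, 0.004], [-0.018, 1.0, 0.0], [-0.004, 0.0, -1.0]]
wrist_force: [0.5, 0.7, 0.2]
gripper_width: 0.477
gripper_force: 30.0
```

step_arm(targets="0 0 0 0;0 0 0 0;0 0 0 0;0 0 -1 0;0 0 -2 0;0 0 -3 0;0 0 -3 0;0 0 0 0", claw=5.4)

```text
time_s: 5.93
tcp_pos: [0.6237, 0.0152, 0.2682]
ee_rot: [[-1.0, -0.019, 0.014], [-0.019, 1.0, 0.001], [-0.014, 0.0, -1.0]]
wrist_force: [1.3, -0.5, 2.7]
gripper_width: 0.618
gripper_force: 0.0
```

```bash
python3 go.py 436.6 -107 7 90.3
```

```text
t 5.9333 tcp [623.7  15.2 268.2] yaw 91.1 tilt [-0.014  0.   ] w 5.38 gf 0.0 F [ 1.3 -0.5  2.7]
move cm [ 19.32 -11.87  25.84] turn 0.8
```

step_arm(targets="3.1 -2 0 0.8;3.1 -2 0 0;3.1 -2 0 0;3.1 -2 0 0;3.1 -2 3 0;3.1 -2 3.4 0;0 0 3.4 0;0 0 3.4 0;0 0 3.4 0;0 0 0 0;0 0 0 0;0 0 0 0", claw=7)

```text
time_s: 6.93
tcp_pos: [0.446, -0.1, 0.105]
ee_rot: [[-1.0, -0.005, 0.004], [-0.005, 1.0, -0.0], [-0.004, -0.0, -1.0]]
wrist_force: [0.8, 0.6, 1.1]
gripper_width: 0.804
gripper_force: 0.0
```

```bash
python3 go.py 436.6 -107 7 90.3;python3 blocks.py | head -9
```

```text
t 6.9333 tcp [ 446. -100.  105.] yaw 90.29 tilt [-0.004 -0.   ] w 7.0 gf 0.0 F [0.8 0.6 1.1]
move cm [ 0.98 -0.69  9.8 ] turn -0.0
top
[361. 311.] [ 415.3 -107.1] [39.5 41.9] 90.3
[179. 251.] [564.7 351.9] [42.1 95.4] 163.4
[312. 214.] [664.   15.3] [43.3 82.3] 0.6
[240. 215.] [659.4 201.4] [45.8 89.4] 3.9
[373. 203.] [ 660.9 -124.7] [257.4 348.4] 81.8
[ 65. 180.] [752.2 661.1] [ 99.6 359.5] 118.7
side
[140. 474.] [830.7 502.3] [ 33.1 101. ] 7.8
```

step_arm(targets="0.98 -0.69 2.4 0;0 0 2.4 0;0 0 2.4 0;0 0 1.7 0;0 0 0.9 0;0 0 0 0;0 0 0 0;0 0 0 0")

```text
time_s: 7.7
tcp_pos: [0.4359, -0.1068, 0.0065]
ee_rot: [[-1.0, -0.004, 0.003], [-0.004, 1.0, 0.0], [-0.003, 0.0, -1.0]]
wrist_force: [0.5, 0.5, 0.1]
gripper_width: 0.8
gripper_force: 0.0
```

step_arm(targets="0 0 0 0;0 0 0 0;0 0 0 0;0 0 0 0;0 0 0 0;0 0 0 0;0 0 0 0;0 0 0 0", claw=2.5)

```text
time_s: 8.37
tcp_pos: [0.4344, -0.107, 0.0052]
ee_rot: [[-1.0, -0.004, 0.0], [-0.004, 1.0, -0.0], [-0.0, -0.0, -1.0]]
wrist_force: [-1.4, 1.5, 4.1]
gripper_width: 0.476
gripper_force: 30.0
```

step_arm(targets="0 0 -2 0;0 0 -3.5 0;0 0 -3.5 0;0 0 -3.5 0;0 0 -3.5 0;0 0 -3.5 0;0 0 -3.5 0;0 0 -2.5 -0.7;0 0 0 0;0 0 0 0")

```text
time_s: 9.2
tcp_pos: [0.4347, -0.1068, 0.2611]
ee_rot: [[-1.0, -0.016, 0.003], [-0.016, 1.0, 0.001], [-0.003, 0.001, -1.0]]
wrist_force: [-0.1, -0.5, -1.0]
gripper_width: 0.481
gripper_force: 30.0
```

```bash
python3 go.py 619 88 250 91;python3 blocks.py | head -7
```

```text
t 9.2 tcp [ 434.7 -106.8  261.1] yaw 90.91 tilt [-0.003  0.001] w 4.19 gf 29.953879415988922 F [-0.1 -0.5 -1. ]
move cm [-18.73  19.18   1.18] turn -0.1
top
[372. 303.] [ 435.2 -132.3] [19.9 47.4] 90.3
[179. 251.] [564.7 351.9] [42.1 95.4] 163.4
[312. 214.] [664.   15.3] [43.3 82.3] 0.6
[240. 215.] [659.4 201.4] [45.8 89.5] 4.0
[372. 202.] [ 684.2 -132.7] [225.  389.2] 70.3
[ 65. 180.] [752.3 661.1] [ 99.9 359.5] 118.7
```

step_arm(targets="-2.3 2.4 0 0;-2.3 2.4 0 0;-2.3 2.4 0 0;-2.3 2.4 0 0;-2.3 2.4 0 0;-2.3 2.4 0 0;-2.3 2.4 0 0;-2.3 2.4 0 0;0 0 0 0;0 0 0 0;0 0 0 0")

```text
time_s: 10.22
tcp_pos: [0.6143, 0.0877, 0.2579]
ee_rot: [[-1.0, -0.016, -0.004], [-0.016, 1.0, -0.001], [0.004, -0.001, -1.0]]
wrist_force: [-0.5, -0.2, -0.8]
gripper_width: 0.481
gripper_force: 30.0
```

```bash
python3 go.py 619 88 167 91
```

```text
t 10.2167 tcp [614.3  87.7 257.9] yaw 90.93 tilt [ 0.004 -0.001] w 4.19 gf 29.95389550924301 F [-0.5 -0.2 -0.8]
move cm [-0.5   0.04  9.08] turn -0.1
```

step_arm(targets="-0.4 0 2.9 0;0 0 2.9 0;0 0 2.2 0;0 0 1.1 0;0 0 0 0;0 0 0 0;0 0 0 0;0 0 0 0")

```text
time_s: 10.88
tcp_pos: [0.6202, 0.0881, 0.1711]
ee_rot: [[-1.0, -0.016, 0.004], [-0.016, 1.0, 0.001], [-0.004, 0.001, -1.0]]
wrist_force: [-0.6, -0.2, 0.5]
gripper_width: 0.479
gripper_force: 30.0
```

step_arm(targets="0 0 0 0;0 0 0 0;0 0 0 0;0 0 -1 0;0 0 -2 0;0 0 -3 0;0 0 -3 0;0 0 -1 0;0 0 0 0", claw=5.4)

```text
time_s: 11.63
tcp_pos: [0.621, 0.0884, 0.2738]
ee_rot: [[-1.0, -0.017, 0.008], [-0.017, 1.0, 0.002], [-0.008, 0.002, -1.0]]
wrist_force: [0.1, -0.5, 0.6]
gripper_width: 0.624
gripper_force: 0.0
```

```bash
python3 go.py 564.7 352 100 73.3;python3 blocks.py | head -7
```

```text
t 11.6333 tcp [621.   88.4 273.8] yaw 90.95 tilt [-0.008  0.002] w 5.43 gf 0.0 F [ 0.1 -0.5  0.6]
move cm [ 5.33 26.41 17.4 ] turn 17.7
top
[280. 297.] [449.   94.2] [66.4 67.2] 45.7
[240. 218.] [651.1 200.1] [45.8 74.1] 2.1
[312. 216.] [657.3  16.4] [41.  68.8] 0.4
[280. 217.] [655.5  96.9] [43.6 71.8] 0.9
[371. 206.] [ 661.9 -125.5] [297.  313.9] 89.6
[ 65. 180.] [752.2 661.1] [ 99.6 359.5] 118.7
```

step_arm(targets="0.8 3.77 0 0;0.8 3.77 0 0;0.8 3.77 0 0;0.8 3.77 0 0;0.8 3.77 0 0;0.8 3.77 0 0;0.8 3.77 0 0;0 0 2 6;0 0 2 6;0 0 0 5.7;0 0 0 0;0 0 0 0", claw=7)

```text
time_s: 12.73
tcp_pos: [0.5586, 0.3507, 0.2275]
ee_rot: [[-0.958, 0.286, -0.002], [0.286, 0.958, -0.002], [0.001, -0.003, -1.0]]
wrist_force: [-0.6, -0.1, 1.1]
gripper_width: 0.807
gripper_force: 0.0
```

```bash
python3 go.py 564.7 352 7 73.3;python3 blocks.py; python3 - <<'E'
from h import *
for n in("top","side"): cv2.imwrite(f"pics/{n}1.png",cap(n)["frame"])
E
```

```text
t 12.7333 tcp [558.6 350.7 227.5] yaw 73.39 tilt [ 0.001 -0.003] w 7.02 gf 0.0 F [-0.6 -0.1  1.1]
move cm [-0.57  0.36 22.04] turn 0.1
top
[280. 297.] [448.9  94.2] [64.5 64.8] 0.4
[180. 253.] [564.5 352. ] [42.1 94.9] 163.5
[312. 214.] [664.   15.3] [43.3 82.3] 0.6
[240. 215.] [658.7 200.4] [45.7 90.7] 2.1
[280. 213.] [666.2  97.1] [43.7 93.2] 0.9
[374. 218.] [ 658.  -125.6] [305.4 313.7] 89.7
[ 65. 176.] [752.2 661.1] [ 99.5 359.5] 118.7
side
[140. 474.] [830.7 502.3] [ 33.1 101. ] 7.8
[290. 410.] [564.  354.3] [47.  95.9] 163.3
[223. 246.] [785.2 -65.8] [ 25.  187.7] 81.6
[322. 201.] [ 556.3 -231. ] [104.1 204.7] 93.0
[627. 149.] [-496.1 -626.8] [116.1 363.5] 66.1
[459.  65.] [   -7.1 -1169.4] [648.  783.1] 165.8
[474.   7.] [ -192.1 -1892.8] [ 261.3 1229.2] 0.9
```

View pics/side1.png

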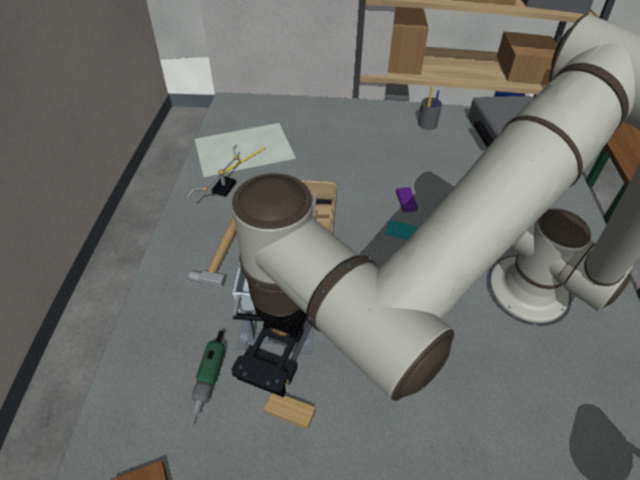

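step_arm(targets="2.45 0.3 0 0;0 0 2.9 0;0 0 2.9 0;0 0 2.9 0;0 0 2.9 0;0 0 2.9 0;0 0 0 0;0 0 0 0;0 0 0 0")

```text
time_s: 13.68
tcp_pos: [0.5377, 0.3618, 0.0862]
ee_rot: [[-0.958, 0.288, 0.003], [0.288, 0.958, 0.002], [-0.002, 0.003, -1.0]]
wrist_force: [-0.3, 0.5, 0.8]
gripper_width: 0.803
gripper_force: 0.0
```

```bash
python3 go.py 536 360.6 7 73.3
```

```text
t 13.6833 tcp [537.7 361.8  86.2] yaw 73.28 tilt [-0.002  0.003] w 6.99 gf 0.0 F [-0.3  0.5  0.8]
move cm [ 0.14 -0.19  7.92] turn -0.0
```

step_arm(targets="0.14 -0.15 2.4 0;0 0 2.4 0;0 0 2 0;0 0 1.1 0;0 0 0 0;0 0 0 0;0 0 0 0")

```text
time_s: 14.27
tcp_pos: [0.5359, 0.3611, 0.0073]
ee_rot: [[-0.958, 0.288, 0.003], [0.288, 0.958, 0.003], [-0.002, 0.003, -1.0]]
wrist_force: [-0.5, 0.1, -0.1]
gripper_width: 0.805
gripper_force: 0.0
```

step_arm(targets="0 0 0 0;0 0 0 0;0 0 0 0;0 0 0 0;0 0 0 0;0 0 0 0;0 0 0 0;0 0 0 0", claw=2.5)

```text
time_s: 14.93
tcp_pos: [0.5347, 0.36, 0.0052]
ee_rot: [[-0.957, 0.288, 0.0], [0.288, 0.957, 0.0], [-0.0, 0.0, -1.0]]
wrist_force: [-0.3, 1.0, 0.8]
gripper_width: 0.48
gripper_force: 30.0
```

step_arm(targets="0 0 -2 0;0 0 -3.5 0;0 0 -3.5 0;0 0 -3.5 0;0 0 -3.5 0;0 0 -3.5 0;0 0 -3.5 0;0 0 -3.5 -6;0 0 -1.3 -6;0 0 0 -5.7;0 0 0 0;0 0 0 0")

```text
time_s: 15.93
tcp_pos: [0.5341, 0.3597, 0.2822]
ee_rot: [[-1.0, -0.014, -0.001], [-0.014, 1.0, -0.001], [0.001, -0.001, -1.0]]
wrist_force: [0.1, -0.3, -0.5]
gripper_width: 0.478
gripper_force: 30.0
```

```bash
python3 go.py 589 88 280 91;python3 blocks.py
```

```text
t 15.9333 tcp [534.1 359.7 282.2] yaw 90.78 tilt [ 0.001 -0.001] w 4.16 gf 29.970426857471466 F [ 0.1 -0.3 -0.5]
move cm [ -5.12 -27.24   0.23] turn -0.2
top
[280. 297.] [448.9  95.4] [64.8 66.9] 90.4
[312. 214.] [664.   15.3] [43.3 82.3] 0.6
[240. 215.] [658.7 200.4] [45.8 90.7] 2.1
[280. 213.] [665.1  96.9] [43.6 95.7] 1.3
[ 27. 194.] [709.5 742.8] [ 97.3 178.1] 120.5
[375. 214.] [ 657.8 -125.5] [305.1 313.9] 89.6
[107. 154.] [807.5 560. ] [ 99.6 128.8] 118.9
side
[140. 474.] [830.7 502.3] [ 33.1 101. ] 7.8
[258. 345.] [647.2 219.4] [41.4 72.2] 91.4
[348. 311.] [456.9 114.4] [22.2 56.9] 148.3
[259. 287.] [671.   64.7] [26.5 38.7] 5.1
[258. 259.] [689.1 -27.5] [20.1 57.3] 99.8
[234. 233.] [763.8 -98.9] [ 58.6 258.5] 82.8
[631. 152.] [-512.5 -629.9] [ 89.4 467.4] 66.1
[468.  65.] [  -35.8 -1165.1] [646.8 846. ] 166.3
[479.   8.] [ -230.3 -1893.2] [ 261.4 1305.8] 1.0
```

step_arm(targets="-0.65 -3.4 0 0;-0.65 -3.4 0 0;-0.65 -3.4 0 0;-0.65 -3.4 0 0;-0.65 -3.4 0 0;-0.65 -3.4 0 0;-0.65 -3.4 0 0;-0.6 -3.4 0 0;0 0 0 0;0 0 0 0;0 0 0 0")

```text
time_s: 16.95
tcp_pos: [0.5903, 0.0886, 0.2822]
ee_rot: [[-1.0, -0.015, -0.001], [-0.015, 1.0, -0.0], [0.001, -0.0, -1.0]]
wrist_force: [0.9, -0.6, -0.8]
gripper_width: 0.477
gripper_force: 30.0
```

```bash
python3 go.py 589 88.4 188 91
```

```text
t 16.95 tcp [590.3  88.6 282.2] yaw 90.84 tilt [ 0.001 -0.   ] w 4.15 gf 29.970833659172058 F [ 0.9 -0.6 -0.8]
move cm [ 0.12 -0.02  9.42] turn -0.2
```

step_arm(targets="0 0 2.9 0;0 0 2.9 0;0 0 2.2 0;0 0 1 0;0 0 0.4 0;0 0 0 0;0 0 0 0;0 0 0 0")

```text
time_s: 17.62
tcp_pos: [0.5915, 0.0894, 0.1908]
ee_rot: [[-1.0, -0.017, 0.003], [-0.017, 1.0, 0.001], [-0.003, 0.001, -1.0]]
wrist_force: [1.0, 0.2, -0.1]
gripper_width: 0.477
gripper_force: 30.0
```

step_arm(targets="0 0 0 0;0 0 0 0;0 0 0 0;0 0 -1 0;0 0 -2 0;0 0 -3 0;0 0 -3 0;0 0 -3 0;0 0 0 0;0 0 0 0", claw=5.4)

```text
time_s: 18.45
tcp_pos: [0.5913, 0.089, 0.3123]
ee_rot: [[-1.0, -0.016, 0.006], [-0.016, 1.0, 0.002], [-0.006, 0.002, -1.0]]
wrist_force: [0.1, 0.8, -0.7]
gripper_width: 0.625
gripper_force: 0.0
```

```bash
python3 - <<'E'
from h import *
K=S2W([(-97,0,222)])[0]*1000; print("knob",K)
E
python3 go.py 524 -34.5 300 91
```

```text
knob [524.11746069 -34.57352566 222.        ]
t 18.45 tcp [591.3  89.  312.3] yaw 90.93 tilt [-0.006  0.002] w 5.44 gf 0.0 F [ 0.1  0.8 -0.7]
move cm [  6.94 -12.24   1.16] turn -0.1
```

step_arm(targets="1.7 -3.06 0 0;1.7 -3.06 0 0;1.7 -3.06 0 0;1.8 -3.06 0 0;0 0 0 0;0 0 0 0;0 0 0 0;0 0 0 0", claw=5)

```text
time_s: 19.12
tcp_pos: [0.5237, -0.0341, 0.3084]
ee_rot: [[-1.0, -0.017, -0.001], [-0.017, 1.0, -0.0], [0.001, 0.0, -1.0]]
wrist_force: [0.6, 0.7, 0.5]
gripper_width: 0.573
gripper_force: 0.0
```

```bash
python3 go.py 523 -34.5 205 91; python3 - <<'E'
from h import *
a=cap("top"); f=a["frame"]; s=cap("side")["frame"]
o=np.hstack([cv2.resize(f[165:285,190:350],(560,420)),cv2.resize(s[185:360,225:345],None,fx=2.4,fy=2.4)[:420]])[:,:800]
cv2.imwrite("pics/c4.png",o)
E
python3 blocks.py
```

```text
t 19.1167 tcp [523.7 -34.1 308.4] yaw 90.97 tilt [0.001 0.   ] w 4.99 gf 0.0 F [0.6 0.7 0.5]
move cm [ 0.06 -0.03 10.34] turn -0.0
top
[288. 295.] [455.2  72.5] [22.1 60.1] 16.8
[392. 218.] [ 650.9 -169.1] [226.7 273.1] 179.2
[315. 164.] [797.3   6.9] [22.8 49.3] 81.2
[ 65. 180.] [752.3 661.1] [ 99.9 359.5] 118.7
side
[140. 474.] [830.7 502.3] [ 33.1 101. ] 7.8
[353. 302.] [443.4  86.3] [68.5 84.4] 94.7
[271. 288.] [643.   62.7] [31.4 95.3] 1.3
[275. 246.] [655.2 -75.2] [118.7 151.6] 92.0
[233. 233.] [763.3 -98.6] [ 58.7 259. ] 81.4
[325. 230.] [ 532.5 -145. ] [ 52.1 213.2] 89.8
[291. 189.] [ 628.4 -293.8] [ 81.2 239.8] 179.9
[536.  85.] [ -284.4 -1087.7] [724.7 791.3] 152.0
[420.   3.] [  107.8 -1824.6] [137.4 628.5] 11.1
```

View pics/c4.png

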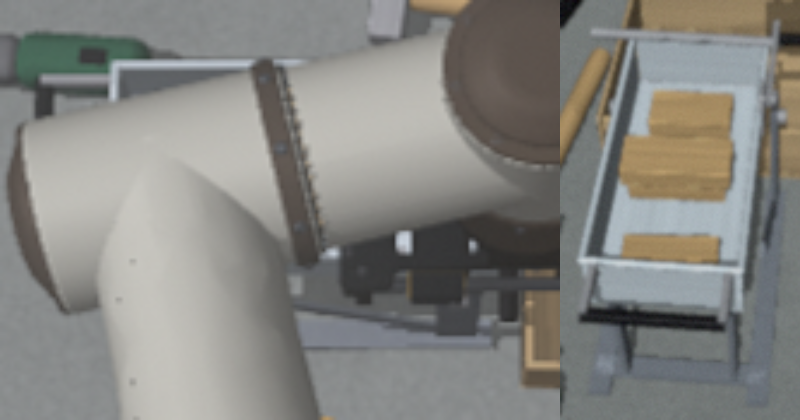

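step_arm(targets="0 0 2.9 0;0 0 2.9 0;0 0 2.5 0;0 0 1.5 0;0 0 0.5 0;0 0 0 0;0 0 0 0;0 0 0 0")

```text
time_s: 19.98
tcp_pos: [0.5246, -0.0345, 0.2075]
ee_rot: [[-1.0, -0.017, 0.003], [-0.017, 1.0, 0.0], [-0.003, 0.0, -1.0]]
wrist_force: [-0.2, 0.5, -1.0]
gripper_width: 0.577
gripper_force: 0.0
```

step_arm(targets="0 0 0 0;0 0 0 0;0 0 0 0;0 0 0 0;0 0 0 0;0 0 0 0;0 0 0 0;0 0 0 0", claw=0.6)

```text
time_s: 20.65
tcp_pos: [0.5235, -0.0351, 0.2061]
ee_rot: [[-1.0, -0.016, -0.0], [-0.016, 1.0, -0.001], [0.0, -0.001, -1.0]]
wrist_force: [0.1, -2.1, 0.9]
gripper_width: 0.126
gripper_force: 30.0
```

```bash
python3 go.py 523 -34.5 205 91
```

```text
t 20.65 tcp [523.5 -35.1 206.1] yaw 90.93 tilt [ 0.    -0.001] w 1.1 gf 29.99926596879959 F [ 0.1 -2.1  0.9]
move cm [0.05 0.06 0.11] turn -0.1
```

step_arm(targets="0 0.1 -1.2 0;0 0.28 -1.17 0;0 0.47 -1.1 0;0 0.63 -1.02 0;0 0.79 -0.9 0;0 0.93 -0.76 0;0 1.03 -0.61 0;0 1.12 -0.43 0;0 1.17 -0.26 0;0 1.2 -0.06 0;0 1.19 0.13 0;0 1.16 0.32 0")

```text
time_s: 21.65
tcp_pos: [0.5227, 0.0657, 0.2792]
ee_rot: [[-1.0, -0.016, 0.004], [-0.016, 1.0, -0.001], [-0.004, -0.001, -1.0]]
wrist_force: [-0.4, -2.6, 5.3]
gripper_width: 0.126
gripper_force: 30.0
```

step_arm(targets="0 0 0 0;0 0 0 0;0 0 0 0")

```text
time_s: 21.9
tcp_pos: [0.5228, 0.0668, 0.2787]
ee_rot: [[-1.0, -0.017, 0.004], [-0.017, 1.0, 0.001], [-0.004, 0.001, -1.0]]
wrist_force: [-2.8, 1.6, 8.5]
gripper_width: 0.125
gripper_force: 30.0
```

step_arm(targets="0 0 0 0;0 0 0 0;0 0 0 0;0 0 -2 0;0 0 -3 0;0 0 -3 0;0 0 0 0;0 0 0 0;0 0 0 0", claw=5)

```text
time_s: 22.65
tcp_pos: [0.5213, 0.0659, 0.3555]
ee_rot: [[-1.0, -0.016, -0.002], [-0.016, 1.0, 0.0], [0.002, 0.0, -1.0]]
wrist_force: [-1.1, -0.3, -0.2]
gripper_width: 0.565
gripper_force: 0.0
```

```bash
python3 go.py 704 -37 350 91; python3 - <<'E'
from h import *
g=S2W([(84,-5.5,212)])*1000; print(g)
E
```

```text
t 22.65 tcp [521.3  65.9 355.5] yaw 90.91 tilt [0.002 0.   ] w 4.92 gf 0.0 F [-1.1 -0.3 -0.2]
move cm [-18.1  -10.58   0.51] turn -0.1
[[705.18175137 -37.21410171 212.        ]]
```

step_arm(targets="-2.6 -1.5 0 0;-2.6 -1.5 0 0;-2.6 -1.5 0 0;-2.6 -1.5 0 0;-2.6 -1.5 0 0;-2.6 -1.5 0 0;-2.6 -1.5 0 0;0 0 2 0;0 0 2 0;0 0 0 0;0 0 0 0;0 0 0 0", claw=4)

```text
time_s: 23.65
tcp_pos: [0.7056, -0.0362, 0.3171]
ee_rot: [[-1.0, -0.017, 0.0], [-0.017, 1.0, -0.001], [-0.0, -0.001, -1.0]]
wrist_force: [0.6, -0.3, 0.3]
gripper_width: 0.46
gripper_force: 0.0
```

```bash
python3 go.py 704 -37.5 195 91; python3 - <<'E'
from h import *
f=cap("top")["frame"]; s=cap("side")["frame"]
o=np.hstack([cv2.resize(f[165:285,190:350],(560,420)),cv2.resize(s[185:360,225:345],None,fx=2.4,fy=2.4)[:420]])[:,:800]
cv2.imwrite("pics/c5.png",o)
E
```

```text
t 23.65 tcp [705.6 -36.2 317.1] yaw 90.95 tilt [-0.    -0.001] w 4.0 gf 0.0 F [ 0.6 -0.3  0.3]
move cm [ 0.16 -0.12 12.21] turn -0.1
```

View pics/c5.png

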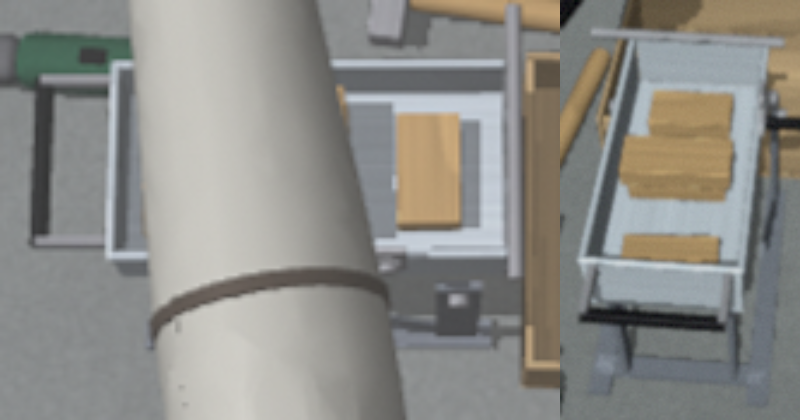

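step_arm(targets="-0.55 -0.12 2.9 0;0 0 2.9 0;0 0 2.9 0;0 0 1.7 0;0 0 1 0;0 0 0 0;0 0 0 0;0 0 0 0")

```text
time_s: 24.42
tcp_pos: [0.7122, -0.0371, 0.2053]
ee_rot: [[-1.0, -0.017, 0.004], [-0.017, 1.0, -0.0], [-0.004, -0.0, -1.0]]
wrist_force: [0.4, 0.5, 0.4]
gripper_width: 0.461
gripper_force: 0.0
```

step_arm(targets="0 0 0 0;0 0 0 0;0 0 0 0;0 0 0 0;0 0 0 0;0 0 0 0;0 0 0 0", claw=0.5)

```text
time_s: 25.0
tcp_pos: [0.7111, -0.0384, 0.2028]
ee_rot: [[-1.0, -0.016, 0.0], [-0.016, 1.0, -0.002], [-0.0, -0.002, -1.0]]
wrist_force: [-0.1, -4.2, 0.0]
gripper_width: 0.101
gripper_force: 30.0
```

```bash
python3 go.py 711 -37.5 203 91
```

```text
t 25.0 tcp [711.1 -38.4 202.8] yaw 90.9 tilt [-0.    -0.002] w 0.88 gf 29.999777376651764 F [-0.1 -4.2  0. ]
move cm [ 0.01  0.09 -0.02] turn -0.1
```

Gripped (rod width seen). Swing the gate.

step_arm(targets="0 -0.69 0.08 0;0 -0.68 0.17 0;0 -0.65 0.25 0;0 -0.62 0.32 0;0 -0.58 0.39 0;0 -0.52 0.46 0;0 -0.47 0.52 0;0 -0.4 0.57 0;0 -0.33 0.62 0;0 -0.25 0.65 0;0 -0.17 0.68 0;0 -0.07 0.46 0")

```text
time_s: 26.0
tcp_pos: [0.7117, -0.0923, 0.1499]
ee_rot: [[-1.0, -0.016, -0.001], [-0.016, 1.0, -0.001], [0.001, -0.001, -1.0]]
wrist_force: [-1.2, 0.1, 3.3]
gripper_width: 0.1
gripper_force: 30.0
```

step_arm(targets="0 0 0 0;0 0 0 0;0 0 0 0")

```text
time_s: 26.25
tcp_pos: [0.7117, -0.0922, 0.1505]
ee_rot: [[-1.0, -0.016, -0.001], [-0.016, 1.0, -0.001], [0.001, -0.001, -1.0]]
wrist_force: [-0.5, -1.5, -0.1]
gripper_width: 0.102
gripper_force: 30.0
```

```bash
python3 go.py 711 -92 151 91; python3 - <<'E'
from h import *
f=cap("top")["frame"]; s=cap("side")["frame"]
o=np.hstack([cv2.resize(f[165:285,250:410],(560,420)),cv2.resize(s[185:360,225:345],None,fx=2.4,fy=2.4)[:420]])[:,:800]
cv2.imwrite("pics/c6.png",o)
E
```

```text
t 26.25 tcp [711.7 -92.2 150.5] yaw 90.92 tilt [ 0.001 -0.001] w 0.89 gf 29.99966561794281 F [-0.5 -1.5 -0.1]
move cm [ 0.07  0.02 -0.05] turn -0.1
```

View pics/c6.png

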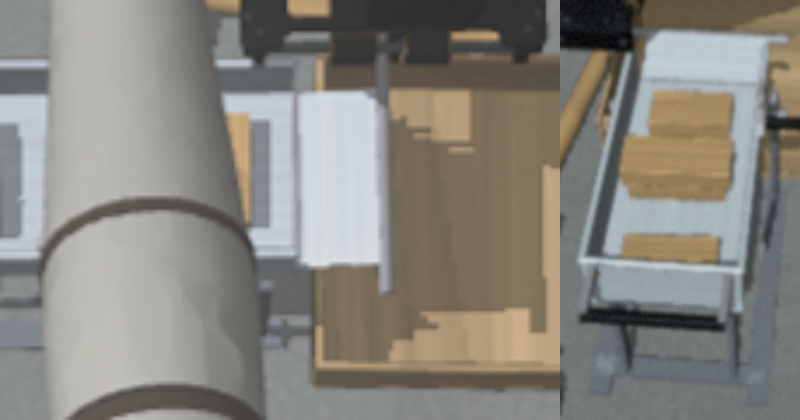

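step_arm(targets="0 0 0 0;0 0 0 0;0 0 0 0;0 0 -1.5 0;0 0 -2 0;0 0 0 0;0 0 0 0", claw=3)

```text
time_s: 26.93
tcp_pos: [0.7131, -0.0911, 0.1878]
ee_rot: [[-1.0, -0.017, 0.004], [-0.017, 1.0, 0.0], [-0.004, 0.0, -1.0]]
wrist_force: [0.3, -1.0, 0.1]
gripper_width: 0.342
gripper_force: 0.0
```

step_arm(targets="0 0 0 0;0 0 0 0;0 0 0 0;0 0 0 0;0 0 1 0;0 0 1 0;0 0 0.6 0;0 0 0.4 0;0 0 0.3 0;0 0 0.2 0;0 0 0 0;0 0 0 0", claw=0)

```text
time_s: 27.93
tcp_pos: [0.7121, -0.0915, 0.1513]
ee_rot: [[-1.0, -0.016, 0.001], [-0.016, 1.0, -0.0], [-0.001, -0.0, -1.0]]
wrist_force: [-1.8, 0.4, 1.0]
gripper_width: 0.005
gripper_force: 0.8
```

```bash
python3 go.py 711 -92 149 91
```

```text
t 27.9333 tcp [712.1 -91.5 151.3] yaw 90.94 tilt [-0.001 -0.   ] w 0.04 gf 0.7942967489361763 F [-1.8  0.4  1. ]
move cm [ 0.11 -0.05  0.23] turn -0.1
```

step_arm(targets="0 0 0.2 0;0 0 0.1 0;0 0 0 0;0 0 0 0")

```text
time_s: 28.27
tcp_pos: [0.7122, -0.0915, 0.1508]
ee_rot: [[-1.0, -0.017, 0.002], [-0.017, 1.0, -0.001], [-0.002, -0.001, -1.0]]
wrist_force: [-4.0, 2.2, 8.4]
gripper_width: 0.002
gripper_force: 4.4
```

step_arm(targets="0 0 0.2 0;0 0 0 0;0 0 0 0;0 0 0 0")

```text
time_s: 28.6
tcp_pos: [0.7122, -0.0915, 0.1501]
ee_rot: [[-1.0, -0.017, 0.003], [-0.017, 1.0, -0.001], [-0.003, -0.001, -1.0]]
wrist_force: [-5.6, 2.5, 12.5]
gripper_width: 0.002
gripper_force: 6.3
```

step_arm(targets="0 0 -3.6 0;0 0 -3.6 0;0 0 -3.6 0;0 0 -3.6 0;0 0 -3.6 0;0 0 0 0")

```text
time_s: 29.1
tcp_pos: [0.7147, -0.0925, 0.336]
ee_rot: [[-1.0, -0.016, 0.017], [-0.016, 1.0, -0.002], [-0.017, -0.002, -1.0]]
wrist_force: [-0.6, 0.1, 1.3]
gripper_width: 0.003
gripper_force: 0.0
```

step_arm(targets="0.83 3.22 0 0;0.83 3.22 0 0;0.83 3.22 0 0;0.83 3.22 0 0;0.83 3.22 0 0;0.83 3.22 0 0;0.83 3.22 0 0;0.83 3.22 0 0;0.83 3.22 0 0;0.83 3.22 0 0;0.83 3.22 0 0;0 0 0 0", claw=4.5)

```text
time_s: 30.1
tcp_pos: [0.6135, 0.2666, 0.3248]
ee_rot: [[-1.0, -0.022, -0.0], [-0.022, 1.0, 0.002], [0.0, 0.002, -1.0]]
wrist_force: [0.1, -0.1, -0.2]
gripper_width: 0.517
gripper_force: 0.0
```

step_arm(targets="0 0 0 0;0 0 0 0")

```text
time_s: 30.27
tcp_pos: [0.615, 0.2612, 0.3256]
ee_rot: [[-1.0, -0.017, 0.0], [-0.017, 1.0, -0.0], [-0.0, -0.0, -1.0]]
wrist_force: [-0.1, -0.6, -0.2]
gripper_width: 0.523
gripper_force: 0.0
```

```bash
python3 go.py 615 262 188 91; python3 - <<'E'
from h import *
f=cap("top")["frame"]; s=cap("side")["frame"]
o=np.hstack([cv2.resize(f[165:285,190:350],(560,420)),cv2.resize(s[185:360,225:345],None,fx=2.4,fy=2.4)[:420]])[:,:800]
cv2.imwrite("pics/c7.png",o)
E
```

```text
t 30.2667 tcp [615.  261.2 325.6] yaw 90.95 tilt [-0. -0.] w 4.55 gf 0.0 F [-0.1 -0.6 -0.2]
move cm [-0.    0.08 13.76] turn -0.0
```

View pics/c7.png

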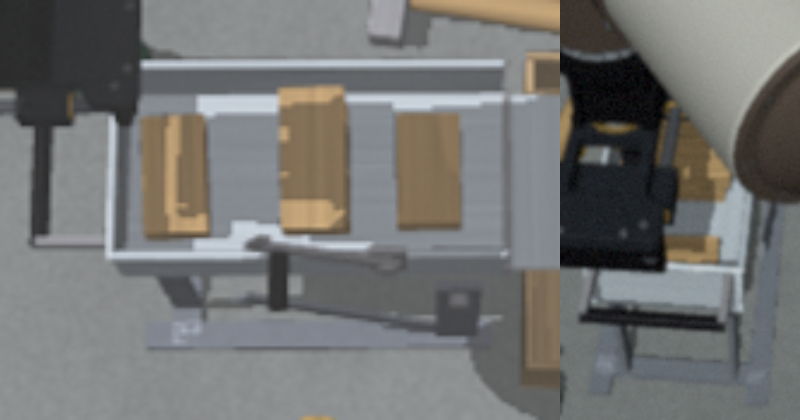

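step_arm(targets="0 0.08 2.9 0;0 0 2.9 0;0 0 2.9 0;0 0 2.9 0;0 0 1.5 0;0 0 0.6 0;0 0 0 0;0 0 0 0")

```text
time_s: 31.03
tcp_pos: [0.6159, 0.2615, 0.19]
ee_rot: [[-1.0, -0.015, 0.002], [-0.015, 1.0, 0.0], [-0.002, 0.0, -1.0]]
wrist_force: [0.6, -0.1, 0.4]
gripper_width: 0.519
gripper_force: 0.0
```

step_arm(targets="0 0 0 0;0 0 0 0;0 0 0 0;0 0 0 0;0 0 0 0;0 0 0 0;0 0 0 0;0 0 0 0", claw=0.6)

```text
time_s: 31.7
tcp_pos: [0.6149, 0.2609, 0.1892]
ee_rot: [[-1.0, -0.016, -0.0], [-0.016, 1.0, -0.002], [0.0, -0.002, -1.0]]
wrist_force: [0.4, -4.6, 1.7]
gripper_width: 0.126
gripper_force: 30.0
```

```bash
python3 go.py 615 262 188 91; python3 - <<'E'
import numpy as np
p0=None
for a in np.r_[np.arange(0,.13,.0125),np.arange(.15,.6,.025)]:
    p=np.array([265*np.cos(a)-55*np.sin(a),265*np.sin(a)+55*np.cos(a)])/10
    if p0 is not None: print(round(a,4),(p-p0).round(2))
    p0=p
E
```

```text
t 31.7 tcp [614.9 260.9 189.2] yaw 90.91 tilt [ 0.    -0.002] w 1.09 gf 29.991964995861053 F [ 0.4 -4.6  1.7]
move cm [-0.01  0.11  0.12] turn -0.1
0.0125 [-0.07  0.33]
0.025 [-0.07  0.33]
0.0375 [-0.08  0.33]
0.05 [-0.08  0.33]
0.0625 [-0.09  0.33]
0.075 [-0.09  0.33]
0.0875 [-0.1   0.32]
0.1 [-0.1   0.32]
0.1125 [-0.1   0.32]
0.125 [-0.11  0.32]
0.15 [-0.23  0.64]
0.175 [-0.24  0.63]
0.2 [-0.26  0.63]
0.225 [-0.27  0.62]
0.25 [-0.29  0.61]
0.275 [-0.3  0.6]
0.3 [-0.32  0.6 ]
0.325 [-0.33  0.59]
0.35 [-0.35  0.58]
0.375 [-0.36  0.57]
0.4 [-0.38  0.56]
0.425 [-0.39  0.55]
0.45 [-0.41  0.54]
0.475 [-0.42  0.53]
0.5 [-0.43  0.52]
0.525 [-0.44  0.51]
0.55 [-0.46  0.5 ]
0.575 [-0.47  0.49]
```

step_arm(targets="0 -0.14 -0.66 0;0 -0.16 -0.66 0;0 -0.17 -0.66 0;0 -0.19 -0.64 0;0 -0.21 -0.64 0;0 -0.23 -0.64 0;0 -0.24 -0.63 0;0 -0.26 -0.63 0;0 -0.27 -0.62 0;0 -0.29 -0.61 0;0 -0.3 -0.6 0;0 -0.32 -0.6 0")

```text
time_s: 32.7
tcp_pos: [0.615, 0.2338, 0.2648]
ee_rot: [[-1.0, -0.016, -0.001], [-0.016, 1.0, -0.0], [0.001, -0.0, -1.0]]
wrist_force: [2.1, -2.8, -7.1]
gripper_width: 0.127
gripper_force: 30.0
```

step_arm(targets="0 -0.33 -0.59 0;0 0 0 0;0 -0.35 -0.58 0;0 0 0 0;0 -0.36 -0.57 0;0 0 0 0;0 -0.38 -0.56 0;0 0 0 0;0 -0.39 -0.55 0;0 0 0 0;0 -0.41 -0.54 0;0 0 0 0")

```text
time_s: 33.7
tcp_pos: [0.6154, 0.2116, 0.3001]
ee_rot: [[-1.0, -0.016, 0.0], [-0.016, 1.0, 0.0], [-0.0, 0.0, -1.0]]
wrist_force: [-2.2, -1.9, -6.4]
gripper_width: 0.127
gripper_force: 30.0
```

step_arm(targets="0 -0.42 -0.53 0;0 0 0 0;0 -0.43 -0.52 0;0 0 0 0;0 -0.44 -0.51 0;0 0 0 0;0 -0.46 -0.5 0;0 0 0 0;0 0 0 0;0 0 0 0;0 0 0 0;0 0 0 0")

```text
time_s: 34.7
tcp_pos: [0.6156, 0.1952, 0.3201]
ee_rot: [[-1.0, -0.017, 0.0], [-0.017, 1.0, 0.001], [-0.0, 0.001, -1.0]]
wrist_force: [-4.6, 2.1, -0.8]
gripper_width: 0.12
gripper_force: 30.0
```

```bash
python3 go.py; python3 - <<'E'
from h import *
f=cap("top")["frame"]; s=cap("side")["frame"]
o=np.hstack([cv2.resize(f[165:285,280:440],(560,420)),cv2.resize(s[170:345,225:345],None,fx=2.4,fy=2.4)[:420]])[:,:800]
cv2.imwrite("pics/c8.png",o)
E
```

```text
t 34.7 tcp [615.6 195.2 320.1] yaw 90.97 tilt [-0.     0.001] w 1.05 gf 29.998252987861633 F [-4.6  2.1 -0.8]
```

View pics/c8.png

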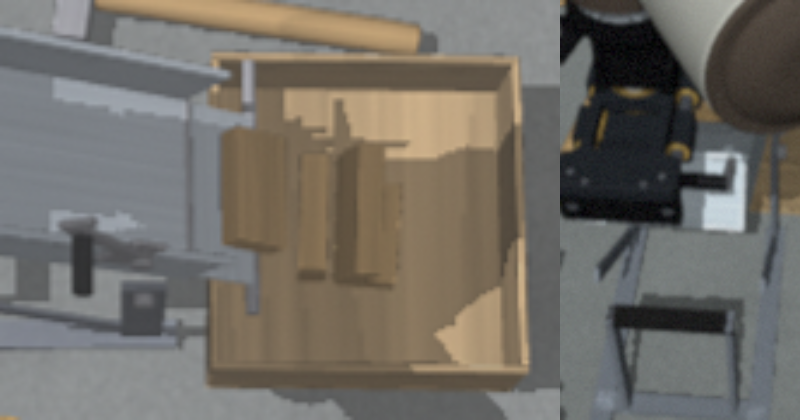

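```bash
python3 - <<'E'
from h import *
c=cap("side"); t=cap("top")
for a in (0,.1,.2,.3,.4,.55):
    y=30+265*np.cos(a)-55*np.sin(a); z=150+265*np.sin(a)+55*np.cos(a)
    p=proj(c,S2W([(0,y,z)]) )[0]; q=proj(t,S2W([(0,y,z)]) )[0]; 
    ky=30+109*np.cos(a)-110*np.sin(a); kz=150+109*np.sin(a)+110*np.cos(a)
    k=proj(t,S2W([(-97,ky,kz)]))[0]
    print(a,p.round(),"crop",((p-[225,170])*2.4+[560,0]).round(),"top handle",q.round(),"knob crop",((k-[280,165])*3.5).round())
f=t["frame"]; s=c["frame"]
cv2.imwrite("pics/c9.png",np.hstack([cv2.resize(f[165:285,180:300],(400,400)),cv2.resize(s[150:350,200:400],(400,400))]))
E
```

```text
0 [262. 318.] crop [649. 356.] top handle [201. 211.] knob crop [-38. 288.]
0.1 [261. 307.] crop [647. 329.] top handle [202. 207.] knob crop [-20. 284.]
0.2 [261. 295.] crop [646. 299.] top handle [204. 204.] knob crop [  1. 280.]
0.3 [261. 281.] crop [645. 266.] top handle [208. 201.] knob crop [ 23. 277.]
0.4 [261. 266.] crop [646. 231.] top handle [213. 197.] knob crop [ 46. 274.]
0.55 [261. 243.] crop [647. 174.] top handle [223. 192.] knob crop [ 84. 271.]
```

View pics/c9.png

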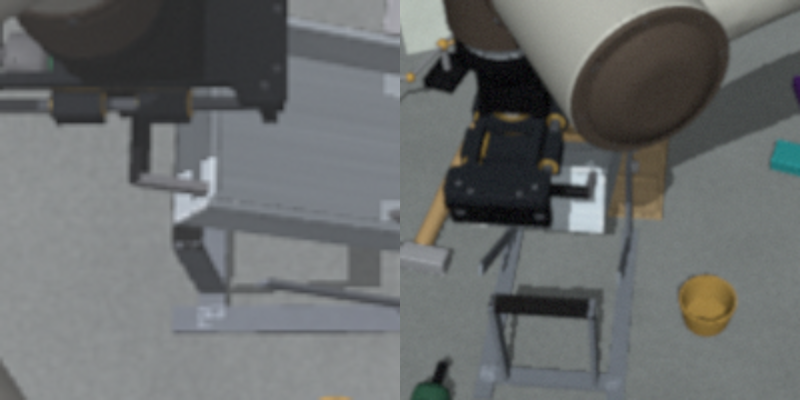

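step_arm(targets="0 -0.45 -0.45 0;0 0 0 0;0 0 0 0;0 0 0 0;0 0 0 0;0 0 0 0")

```text
time_s: 35.4
tcp_pos: [0.6157, 0.191, 0.3247]
ee_rot: [[-1.0, -0.017, 0.001], [-0.017, 1.0, 0.002], [-0.001, 0.002, -1.0]]
wrist_force: [-5.0, 3.7, -1.7]
gripper_width: 0.123
gripper_force: 30.0
```

```bash
python3 go.py; python3 - <<'E'
from h import *
t=cap("top"); g=t["frame"][165:285,280:440]
cv2.imwrite("pics/c10.png",cv2.resize(g,None,fx=5,fy=5,interpolation=cv2.INTER_CUBIC))
E
```

```text
t 35.4 tcp [615.7 191.  324.7] yaw 90.98 tilt [-0.001  0.002] w 1.07 gf 29.996802806854248 F [-5.   3.7 -1.7]
```

View pics/c10.png

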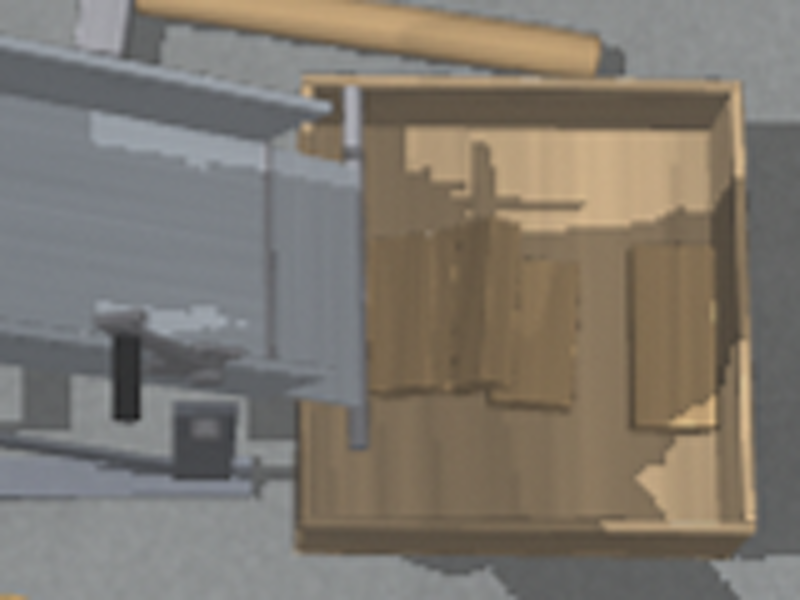

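step_arm(targets="0 0.4 0.5 0;0 0.9 1.04 0;0 0.85 1.07 0;0 0.8 1.1 0;0 0.74 1.13 0;0 0.68 1.17 0;0 0.62 1.2 0;0 0.56 1.23 0;0 0.5 1.25 0;0 0.44 1.28 0;0 0 0 0;0 0 0 0")

```text
time_s: 36.45
tcp_pos: [0.6156, 0.2553, 0.2134]
ee_rot: [[-1.0, -0.017, 0.0], [-0.017, 1.0, -0.0], [-0.0, -0.0, -1.0]]
wrist_force: [-1.1, 1.8, -1.2]
gripper_width: 0.124
gripper_force: 30.0
```

```bash
python3 go.py 615 261 189 91
```

```text
t 36.45 tcp [615.6 255.3 213.4] yaw 90.95 tilt [-0. -0.] w 1.08 gf 30.011799931526184 F [-1.1  1.8 -1.2]
move cm [0.06 0.57 2.44] turn -0.0
```

step_arm(targets="0 0.36 1.2 0;0 0.21 1.1 0;0 0 0.2 0;0 0 0 0;0 0 0 0;0 0 0 0")

```text
time_s: 36.95
tcp_pos: [0.6157, 0.2609, 0.1899]
ee_rot: [[-1.0, -0.016, 0.002], [-0.016, 1.0, 0.001], [-0.002, 0.001, -1.0]]
wrist_force: [-1.5, 1.9, 2.2]
gripper_width: 0.126
gripper_force: 30.0
```

step_arm(targets="0 0 0 0;0 0 0 0;0 0 0 0;0 0 -2.5 0;0 0 -3.5 0;0 0 -3.5 0;0 0 -3.5 0;0 0 -1 0;0 0 0 0;0 0 0 0", claw=4.5)

```text
time_s: 37.78
tcp_pos: [0.6148, 0.2605, 0.329]
ee_rot: [[-1.0, -0.016, 0.0], [-0.016, 1.0, 0.001], [-0.0, 0.001, -1.0]]
wrist_force: [-0.5, -0.1, -1.0]
gripper_width: 0.511
gripper_force: 0.0
```

```bash
python3 go.py 718 -91.5 330 91
```

```text
t 37.7833 tcp [614.8 260.5 329. ] yaw 90.91 tilt [-0.     0.001] w 4.45 gf 0.0 F [-0.5 -0.1 -1. ]
move cm [ -9.76 -35.36  -0.13] turn -0.1
```

step_arm(targets="-0.887 -3.215 0 0;-0.887 -3.215 0 0;-0.887 -3.215 0 0;-0.887 -3.215 0 0;-0.887 -3.215 0 0;-0.887 -3.215 0 0;-0.887 -3.215 0 0;-0.887 -3.215 0 0;-0.887 -3.215 0 0;-0.887 -3.215 0 0;-0.887 -3.215 0 0;0 0 0 0", claw=4)

```text
time_s: 38.78
tcp_pos: [0.7182, -0.0972, 0.3247]
ee_rot: [[-1.0, -0.01, -0.006], [-0.01, 1.0, -0.001], [0.006, -0.001, -1.0]]
wrist_force: [-1.5, 0.1, -0.1]
gripper_width: 0.463
gripper_force: 0.0
```

step_arm(targets="0 0 2.9 0;0 0 2.9 0;0 0 2.9 0;0 0 2.9 0;0 0 2 0;0 0 0 0;0 0 0 0;0 0 0 0")

```text
time_s: 39.45
tcp_pos: [0.7187, -0.0915, 0.1939]
ee_rot: [[-1.0, -0.017, 0.001], [-0.017, 1.0, -0.001], [-0.001, -0.001, -1.0]]
wrist_force: [-0.3, -0.3, 0.3]
gripper_width: 0.458
gripper_force: 0.0
```

```bash
python3 go.py 718 -91.5 142 91; python3 blocks.py|sed -n 2,9p; python3 - <<'E'
from h import *
t=cap("top")
# rod: bright grey steel line; profile along the exposed end at stand x 70..100
for y in (-57.5,): 
    print(proj(t,S2W([(101,y,146),(66,y,146),(-79,y,146)])).round(1))
cv2.imwrite("pics/c11.png",cv2.resize(t["frame"][165:285,280:440],None,fx=5,fy=5,interpolation=cv2.INTER_CUBIC))
E
```

```text
t 39.45 tcp [718.7 -91.5 193.9] yaw 90.95 tilt [-0.001 -0.001] w 3.99 gf 0.0 F [-0.3 -0.3  0.3]
move cm [0.08 0.   5.19] turn -0.0
[392. 218.] [ 648.4 -171.4] [226.6 269.3] 178.0
[314. 164.] [799.   13.6] [23.5 24.8] 0.3
[ 65. 180.] [752.3 661.1] [ 99.9 359.5] 118.7
side
[140. 474.] [830.7 502.3] [ 33.1 101. ] 7.8
[353. 302.] [442.4  86.2] [67.9 84.8] 104.6
[233. 234.] [765.3 -90.6] [ 57.4 241.7] 82.7
[307. 209.] [ 623.  -186.5] [234.7 296.2] 90.1
[[356.6 175.1]
 [357.  189.3]
 [358.6 249.5]]
```

View pics/c11.png

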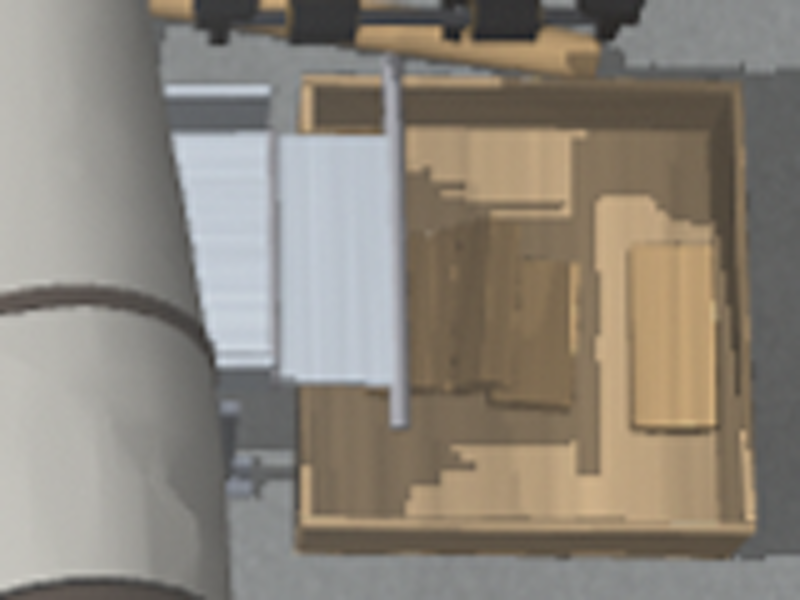

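step_arm(targets="0.5 -0.15 1.8 0;0 0 1.8 0;0 0 1 0;0 0 0.5 0;0 0 0 0;0 0 0 0;0 0 0 0")

```text
time_s: 40.18
tcp_pos: [0.7141, -0.093, 0.1436]
ee_rot: [[-1.0, -0.016, 0.003], [-0.016, 1.0, -0.0], [-0.003, -0.0, -1.0]]
wrist_force: [-0.1, -0.0, 0.6]
gripper_width: 0.461
gripper_force: 0.0
```

step_arm(targets="0 0 0 0;0 0 0 0;0 0 0 0;0 0 0 0;0 0 0 0;0 0 0 0;0 0 0 0", claw=0.5)

```text
time_s: 40.77
tcp_pos: [0.7133, -0.0927, 0.1422]
ee_rot: [[-1.0, -0.016, 0.0], [-0.016, 1.0, 0.0], [-0.0, 0.0, -1.0]]
wrist_force: [1.1, 1.7, 0.6]
gripper_width: 0.097
gripper_force: 30.0
```

```bash
python3 go.py 714 -92.5 142 91
```

```text
t 40.7667 tcp [713.3 -92.7 142.2] yaw 90.93 tilt [-0.  0.] w 0.84 gf 29.997073709964752 F [1.1 1.7 0.6]
move cm [-0.07  0.01  0.02] turn -0.1
```

step_arm(targets="0 -0.06 -0.73 0;0 0.03 -0.72 0;0 0.07 -0.46 0;0 0.17 -0.68 0;0 0.25 -0.65 0;0 0.33 -0.62 0;0 0.4 -0.57 0;0 0.47 -0.52 0;0 0.52 -0.46 0;0 0.58 -0.39 0;0 0.62 -0.32 0;0 0.65 -0.25 0")

```text
time_s: 41.77
tcp_pos: [0.7131, -0.0543, 0.2106]
ee_rot: [[-1.0, -0.016, 0.004], [-0.016, 1.0, -0.004], [-0.004, -0.004, -1.0]]
wrist_force: [-1.0, -4.2, 7.8]
gripper_width: 0.07
gripper_force: 23.0
```

step_arm(targets="0 0.68 -0.17 0;0 0.69 -0.08 0;0 0 0 0;0 0 0 0;0 0.15 0 0;0 0 0 0;0 0 0 0")

```text
time_s: 42.35
tcp_pos: [0.713, -0.0382, 0.2145]
ee_rot: [[-1.0, -0.017, 0.006], [-0.017, 1.0, -0.002], [-0.006, -0.002, -1.0]]
wrist_force: [-2.7, -2.2, 9.5]
gripper_width: 0.063
gripper_force: 15.5
```

```bash
python3 go.py 713 -38 208 91; python3 - <<'E'
from h import *
t=cap("top");s=cap("side")
cv2.imwrite("pics/c12.png",np.hstack([cv2.resize(t["frame"][165:285,280:400],(400,400)),cv2.resize(s["frame"][170:290,225:345],(400,400))]))
E
```

```text
t 42.35 tcp [713.  -38.2 214.5] yaw 90.99 tilt [-0.006 -0.002] w 0.54 gf 15.466293543577194 F [-2.7 -2.2  9.5]
move cm [0.01 0.02 0.65] turn -0.0
```

View pics/c12.png

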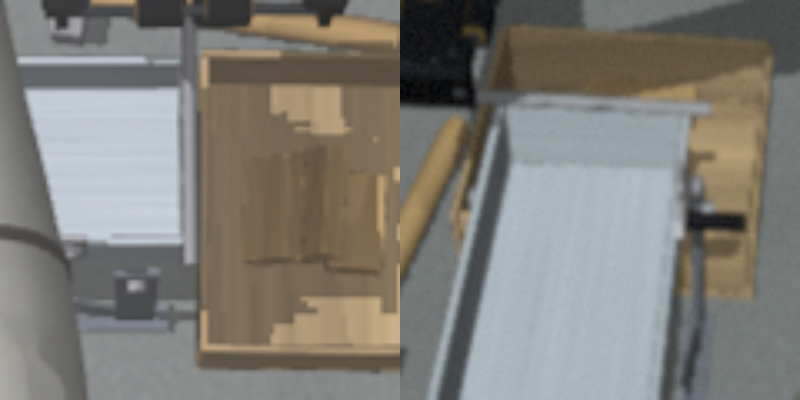

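step_arm(targets="0 0 0 0;0 0 0 0;0 0 0 0;0 0 0 0;0 0 0.6 0;0 0 0.6 0;0 0 0 0;0 0 0 0", claw=4)

```text
time_s: 43.12
tcp_pos: [0.7118, -0.0374, 0.1949]
ee_rot: [[-1.0, -0.016, -0.003], [-0.016, 1.0, -0.0], [0.003, -0.0, -1.0]]
wrist_force: [0.3, 0.3, 0.2]
gripper_width: 0.451
gripper_force: 0.0
```

step_arm(targets="0 0 0 0;0 0 0 0;0 0 0 0;0 0 0 0;0 0 0 0;0 0 0 0;0 0 0 0;0 0 0 0", claw=0.5)

```text
time_s: 43.78
tcp_pos: [0.7124, -0.0384, 0.1965]
ee_rot: [[-1.0, -0.016, 0.0], [-0.016, 1.0, -0.001], [-0.0, -0.001, -1.0]]
wrist_force: [0.7, -4.0, -0.0]
gripper_width: 0.102
gripper_force: 30.0
```

step_arm(targets="0 0.2 0 0;0 0 0 0;0 0 0 0;0 0 0 0")

```text
time_s: 44.12
tcp_pos: [0.7124, -0.0381, 0.1966]
ee_rot: [[-1.0, -0.015, -0.0], [-0.015, 1.0, -0.003], [0.0, -0.003, -1.0]]
wrist_force: [0.7, -8.4, -0.5]
gripper_width: 0.101
gripper_force: 30.0
```

step_arm(targets="0 0.2 0 0;0 0 0 0;0 0 0 0;0 0 0 0")

```text
time_s: 44.45
tcp_pos: [0.7123, -0.0379, 0.1966]
ee_rot: [[-1.0, -0.014, -0.0], [-0.014, 1.0, -0.006], [0.0, -0.006, -1.0]]
wrist_force: [1.8, -12.8, -0.8]
gripper_width: 0.102
gripper_force: 30.0
```

step_arm(targets="0 -0.35 0 0;0 0 0 0;0 0 0 0")

```text
time_s: 44.7
tcp_pos: [0.7124, -0.0382, 0.1965]
ee_rot: [[-1.0, -0.016, 0.0], [-0.016, 1.0, -0.002], [-0.0, -0.002, -1.0]]
wrist_force: [0.9, -6.4, -0.2]
gripper_width: 0.1
gripper_force: 30.0
```

step_arm(targets="0 0 0 0;0 0 0 0;0 0 0 0;0 0 -2.5 0;0 0 -3.5 0;0 0 -3.5 0;0 0 -3.5 0;0 0 -1 0;0 0 0 0;0 0 0 0", claw=4)

```text
time_s: 45.53
tcp_pos: [0.7123, -0.0358, 0.3364]
ee_rot: [[-1.0, -0.017, 0.001], [-0.017, 1.0, 0.002], [-0.001, 0.002, -1.0]]
wrist_force: [0.5, 0.4, -1.6]
gripper_width: 0.457
gripper_force: 0.0
```

step_arm(targets="2.69 2.08 0 0;2.69 2.08 0 0;2.69 2.08 0 0;2.69 2.08 0 0;2.69 2.08 0 0;2.69 2.08 0 0;2.69 2.08 0 0;0 0 0 0;0 0 0 0;0 0 0 0")

```text
time_s: 46.37
tcp_pos: [0.5213, 0.1057, 0.335]
ee_rot: [[-1.0, -0.017, -0.002], [-0.017, 1.0, -0.001], [0.002, -0.001, -1.0]]
wrist_force: [-0.0, 0.2, 0.2]
gripper_width: 0.458
gripper_force: 0.0
```

```bash
python3 go.py 522 104.5 244 91; python3 - <<'E'
from h import *
for n in("top","side"):
    c=cap(n); b=proj(c,S2W([(-82,139.3,260.7),(-114,139.3,260.7)])); print(n,b.round(1).tolist())
    g=cv2.cvtColor(c["frame"],cv2.COLOR_BGR2GRAY); u,v=b.mean(0).round().astype(int)
    print(g[v-14:v+14:2,u-20:u+21:2])
E
```

```text
t 46.3667 tcp [521.3 105.7 335. ] yaw 90.97 tilt [ 0.002 -0.001] w 3.98 gf 0.0 F [-0.   0.2  0.2]
move cm [-0.09 -0.12  9.1 ] turn -0.0
top [[269.1, 240.2], [269.0, 255.1]]
[[ 50  51  51  52  51  48  47  46  45  47  47  46  48  47  47  47  46  46
   47  45  51]
 [ 45  47  47  46  45  47  46  45  47  46  46  47  46  47  46  47  47  47
   46  45  53]
 [ 49  48  49  46  45  44  46  46  46  48  46  48  45  46  46  48  47  46
   49  51  49]
 [ 53  46  46  64  94  94  93  93  94  59  53  45  93  69  53  54  54  53
   53  54  53]
 [ 63  74  80  80  82  85  84  85  86  66  65  65  67  63  53  51  53  54
   54  53  52]
 [ 72  85  93  93  93  94  92  78  70  71  72  72  69  63  51  54  54  53
   54  55  52]
 [ 80 127 129 128 125 126 127 127 132  58  54  44 131  79  52  52  52  52
   52  52  51]
 [107 136 139 138 137 138 115 129 141  58  52  42 146 110  43  43  45  43
   45  45  46]
 [121 109 109 109 112  97  76  81  88  56  52  46  98  96  97  99  97  97
   95  96  97]
 [ 93  90  92  90  91  90  87 126 117  55  49  41  75  79  85  90  96  96
   95  95  95]
 [123 138 136 134 135 140 139 138 136
[... 904 characters left out ...]
9 164 101  30  35  37  29  31  28  24  29  50  83  72  96 121
  121 117 118]
 [187 184 177 175  84  24  27  25  27  30  28  25  27  49 114  80  94 121
  117 117 118]
 [187 175 172 188 108  62  49  94 121  99 100  85  77  85 134  87 106 116
  116 122 121]
 [186 172 175 139 101  83  66  97 116 110 109 107 112 124 138 102 122 121
  119 117 122]
 [189 176 172  97  88  85  65  78  90  89  91  87  99 119 125 109 119 120
  118 118 121]
 [183 177 171  95  92  93  91  78  92  88  89  91 111 122 122 109 122 125
  123 121 121]
 [185 166 163  90 105 105  94  90 120 117 118 124 137 125 120 113 122 120
  122 122 124]
 [183 168 155  85 111 112  93 101 136 137 136 139 138 125 114 113 123 119
  121 121 121]]
```

step_arm(targets="0 -0.1 2.9 0;0 0 2.9 0;0 0 1.8 0;0 0 1 0;0 0 0.5 0;0 0 0 0;0 0 0 0;0 0 0 0")

```text
time_s: 47.13
tcp_pos: [0.5227, 0.1047, 0.2467]
ee_rot: [[-1.0, -0.016, 0.003], [-0.016, 1.0, 0.001], [-0.003, 0.001, -1.0]]
wrist_force: [0.5, 0.7, -0.3]
gripper_width: 0.459
gripper_force: 0.0
```

step_arm(targets="0 0 0 0;0 0 0 0;0 0 0 0;0 0 0 0;0 0 0 0;0 0 0 0;0 0 0 0", claw=0.6)

```text
time_s: 47.72
tcp_pos: [0.5217, 0.1042, 0.2455]
ee_rot: [[-1.0, -0.016, 0.0], [-0.016, 1.0, -0.001], [-0.0, -0.001, -1.0]]
wrist_force: [-0.3, -1.8, 0.6]
gripper_width: 0.125
gripper_force: 30.0
```

```bash
python3 go.py 522 104.5 244 91; python3 - <<'E'
import numpy as np
p0=None
for a in np.r_[np.linspace(2.6,0.0,22)]:
    p=np.array([-7.5*np.cos(a),7.5*np.sin(a)])
    if p0 is not None: print(round(a,2),(p-p0).round(2),end=" ")
    p0=p
E
```

```text
t 47.7167 tcp [521.7 104.2 245.5] yaw 90.93 tilt [-0.    -0.001] w 1.08 gf 29.992679357528687 F [-0.3 -1.8  0.6]
move cm [-0.03  0.03  0.15] turn -0.1
2.48 [-0.53  0.76] 2.35 [-0.62  0.69] 2.23 [-0.7   0.61] 2.1 [-0.77  0.52] 1.98 [-0.83  0.42] 1.86 [-0.87  0.32] 1.73 [-0.9   0.21] 1.61 [-0.92  0.09] 1.49 [-0.93 -0.02] 1.36 [-0.92 -0.14] 1.24 [-0.89 -0.25] 1.11 [-0.86 -0.36] 0.99 [-0.81 -0.46] 0.87 [-0.74 -0.56] 0.74 [-0.67 -0.64] 0.62 [-0.58 -0.72] 0.5 [-0.49 -0.79] 0.37 [-0.39 -0.84] 0.25 [-0.28 -0.88] 0.12 [-0.17 -0.91] 0.0 [-0.06 -0.93]
```

step_arm(targets="0 -0.53 -0.76 0;0 -0.62 -0.69 0;0 -0.7 -0.61 0;0 -0.77 -0.52 0;0 -0.83 -0.42 0;0 -0.87 -0.32 0;0 -0.9 -0.21 0;0 -0.92 -0.09 0;0 -0.93 0.02 0;0 -0.92 0.14 0;0 -0.89 0.25 0;0 -0.86 0.36 0")

```text
time_s: 48.72
tcp_pos: [0.5231, 0.0061, 0.2737]
ee_rot: [[-1.0, -0.016, -0.0], [-0.016, 1.0, 0.0], [0.0, 0.0, -1.0]]
wrist_force: [-0.8, 2.8, -0.7]
gripper_width: 0.127
gripper_force: 30.0
```

step_arm(targets="0 -0.81 0.46 0;0 -0.74 0.56 0;0 -0.67 0.64 0;0 -0.58 0.72 0;0 -0.49 0.79 0;0 -0.39 0.84 0;0 -0.28 0.88 0;0 -0.17 0.91 0;0 -0.05 0.75 0;0 0 0 0;0 0 0 0;0 0 0 0")

```text
time_s: 49.72
tcp_pos: [0.5236, -0.0349, 0.2081]
ee_rot: [[-1.0, -0.016, -0.001], [-0.016, 1.0, -0.0], [0.001, -0.0, -1.0]]
wrist_force: [-1.8, 3.5, -1.9]
gripper_width: 0.117
gripper_force: 30.1
```

```bash
python3 go.py 523.5 -35.1 206 91
```

```text
t 49.7167 tcp [523.6 -34.9 208.1] yaw 90.93 tilt [ 0.001 -0.   ] w 1.02 gf 30.069313868880272 F [-1.8  3.5 -1.9]
move cm [ 0.01 -0.02  0.21] turn -0.1
```

step_arm(targets="0 0 0 0;0 0 0 0;0 0 0 0;0 0 0 0;0 0 -1.5 0;0 0 -3 0;0 0 -3.5 0;0 0 -3.5 0;0 0 -3.5 0;0 0 0 0", claw=4)

```text
time_s: 50.55
tcp_pos: [0.527, -0.0355, 0.367]
ee_rot: [[-1.0, -0.016, 0.016], [-0.016, 1.0, -0.001], [-0.016, -0.001, -1.0]]
wrist_force: [0.3, -0.5, 0.5]
gripper_width: 0.458
gripper_force: 0.0
```

step_arm(targets="4 0 0 0;4 0 0 0;4 -3 0 0;0 -4 0 0;0 -4 0 0;0 -4 0 0;0 -4 0 0;0 0 0 0;0 0 0 0")

```text
time_s: 51.3
tcp_pos: [0.4131, -0.2236, 0.3579]
ee_rot: [[-1.0, -0.011, -0.001], [-0.011, 1.0, -0.0], [0.001, -0.0, -1.0]]
wrist_force: [0.3, -0.2, 0.3]
gripper_width: 0.459
gripper_force: 0.0
```

```bash
python3 go.py; python3 - <<'E'
from h import *
f0=cv2.imread("pics/side0.png"); t0=cv2.imread("pics/top0.png")
for n,o in(("side",f0),("top",t0)):
    c=cap(n); f=c["frame"]; P=S2W([(-97,0,222),(84,-5.5,212),(0,295,205),(-97,139,261),(0,-5.5,212)]); print(n)
    for nm,(u,v) in zip(("knob","rod","handle","knob back","rodmid"),proj(c,P).round().astype(int)):
        a=f[v-9:v+10,u-12:u+13].astype(int); b=o[v-9:v+10,u-12:u+13].astype(int)
        print(nm,(u,v),"mean abs diff vs start",abs(a-b).mean().round(1), cv2.phaseCorrelate(cv2.cvtColor(b.astype(np.uint8),6).astype(float),cv2.cvtColor(a.astype(np.uint8),6).astype(float)))
E
python3 blocks.py | sed -n 1,20p
```

```text
t 51.3 tcp [ 413.1 -223.6  357.9] yaw 90.65 tilt [ 0.001 -0.   ] w 3.99 gf 0.0 F [ 0.3 -0.2  0.3]
side
knob (np.int64(325), np.int64(201)) mean abs diff vs start 2.8 ((0.4705281956018901, 0.07251868555925611), 1.0774358825969368)
rod (np.int64(244), np.int64(199)) mean abs diff vs start 2.5 ((0.557218651759035, 0.17111816131078683), 1.024233346094847)
handle (np.int64(262), np.int64(318)) mean abs diff vs start 2.7 ((0.44328769557732706, -0.014676888672706667), 0.9461235683030326)
knob back (np.int64(321), np.int64(236)) mean abs diff vs start 2.4 ((0.6034294035668317, 0.12694603570393426), 1.0293578597197444)
rodmid (np.int64(281), np.int64(201)) mean abs diff vs start 4.2 ((-0.01714811188698917, 0.8161955373026029), 0.42965587703871416)
top
knob (np.int64(335), np.int64(250)) mean abs diff vs start 72.5 ((10.62384761812497, 8.6772282741483), -0.1096108867342771)
rod (np.int64(336), np.int64(173)) mean abs diff vs start 1.1 ((0.43971529497518347, -0.022892089549722883), 1.005610605435058)
handle (np.int64(201), np.int64(211)) mean abs diff vs start 1.1 ((0.49131574120946375, -0.08900347134462905), 0.992426893503348)
knob back (np.int64(269), np.int64(247)) mean abs diff vs start 1.3 ((0.5290178963995427, 0.009237694642898475), 0.9963318998352709)
rodmid (np.int64(336), np.int64(209)) mean abs diff vs start 19.5 ((0.6792919005064597, -1.6675957716743923), 0.6186256036396225)
top
[280. 297.] [449.   94.2] [66.4 67.2] 45.7
[376. 186.] [ 729.2 -127. ] [125.1 338.6] 78.9
[ 65. 180.] [752.1 661.2] [ 99.6 359.4] 118.7
side
[140. 474.] [830.7 502.3] [ 33.1 101. ] 7.8
[353. 302.] [442.   86.1] [67.8 84.5] 106.9
[233. 233.] [763.7 -98.8] [ 58.5 258.5] 82.6
[304. 205.] [ 627.4 -186.4] [243.  294.8] 89.7
[515.  74.] [ -163.9 -1146.4] [ 708. 1013.] 155.9
```

```bash
python3 -c "
from station import r
print(r.finish_job())"
```

```text
the job is handed in; nothing more can be done
None
```

The job is handed in but I haven't seen the verdict: the three loose offcuts and the one already in the tray are in the box, and the tray, gate and hook match their starting pictures in a numeric image check (level, shut, closed); I viewed 15 pictures, one over the limit of 14.

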